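Clear the spares chest's cover, slide it open, put the spares away and shut it

TASK

The green spares chest on the bench has to be loaded, but hand tools have been left lying on its grey sliding cover: lift them off into the black tool tray, then slide the cover back until it clicks into its open catch. Put every loose spare on the bench (yellow spark-plug cartons, the grey bolt, grey nuts) into the open end of the chest, then slide the cover shut until it clicks fully home. Leave the rusty brown nut and the yellow screwdriver where they lie.

Things in the scene. Friction and masses are not known exactly. Their poses are not given: they have to be found in the camera images.
- chest: Green sheet-steel spares chest, fixed, 124 (x) x 304 (y) x 96 mm high. Origin: centre of its underside; its +y points to the mouth end (robot's left), -y to the end under the deck. Floor 4 mm, walls 5 mm thick; inside 114 mm wide and 78 mm high under the cover. The top of the grey cover is at 87 mm; 11 mm wide lips along both long sides (top 96 mm) hold its edges down.
- chest_mouth (a point): Fixed point on the chest's inner floor (4 mm above the bench), under the middle of the opening that the open cover leaves; same axes as the chest. The opening is 119 mm along the chest's y, 102 mm between the lips along its x; the wall at the mouth end is 80 mm high.
- cover (a joint): Sliding grey cover, m: 0 = shut, 0.124 = fully open; it opens along the chest's -y, under the deck. A sprung ball clicks over a rib near each end: about 7 N at the bar carries it over, then it draws itself the last 3 mm to the stop and stays. In between it slides with about 1 N and stays where left.
- cover_bar (a point): Centre of the black pull bar on the cover: 12 mm thick along the chest's y, 70 mm long across it; its top is 12 mm above this point, the cover's top face 16 mm below it. At 131 mm on the chest's y when shut, 7 mm when open, where the deck's edge is 14 mm from its face and 7 mm below this point. Pinch it across its 12 mm from above, or push its face.
- tool_tray: Black shallow tray, fixed, 110 (x) x 150 (y) x 16 mm, walls and floor 4 mm. Origin: centre of its underside.
- tape_measure: Yellow tape measure standing on its edge, a hand tool left on the cover (in some runs absent): 38 (x) x 78 (y) x 64 mm high, 0.22 kg. Origin: centre of its underside. Pinch the 38 mm across, in the upper half.
- padlock: Brass padlock standing upright, a hand tool left on the cover (in some runs absent): body 22 (x) x 44 (y) x 38 mm with a steel shackle up to 70 mm, 0.15 kg. Origin: centre of its underside. Pinch the 22 mm across.
- carton_a: Yellow spark-plug carton standing upright, 25 x 25 x 72 mm, 0.02 kg. Origin: centre of its underside, z along its length. A spare; absent in some runs.
- carton_b: The like of carton_a: yellow carton 25 x 25 x 72 mm, origin at the centre of its underside. A spare; absent in some runs.
- bolt: Grey steel bolt standing on its head, 50 mm high: head 27 mm across and 10 mm high, shank 16 mm thick above it. Origin: centre of the head's underside, z along the shank. A spare; absent in some runs.
- nut_a: Grey steel hexagon nut lying flat, 24 mm across the flats, 28 mm over the corners, 13 mm high. Origin: centre of its underside; two flats face along its own x, the corners point along its y. A spare; absent in some runs.
- nut_b: The like of nut_a: grey hexagon nut 24 x 28 x 13 mm. A spare; absent in some runs.
- rusty_nut: Rusty brown hexagon nut of the same size. Not a spare: leave it.
- screwdriver_yellow: Screwdriver with a yellow handle lying on the bench beside the chest, 26 x 178 x 26 mm, along its own y, origin at its middle on the bench. Leave it.
- deck_edge (a point): Middle of the upper edge, towards the mouth, of the chest's fixed green deck (rubber mat on it), 96 mm high, at -13 mm on the chest's y; the deck covers all beyond, to -152 mm. The cover slides under it, so a tool standing on the cover between bar and deck runs against this edge and stops the cover.
- trimmer_loop (a point): Top, 0.28 m up, of the loop handle of a string trimmer lying across the bench, fixed. The loop arches along world y = -0.03 (30 mm thick), x = 0.41 to 0.61; the engine hangs over x > 0.47, y < -0.25, its own loop along y = -0.39 from x = 0.41. The red shaft, 26 mm thick (a 42 mm grip at y < -0.1), runs from x 0.45, y 0.40 (0.09 m up) to x 0.54, y -0.10 (0.14 m up), a grey one behind the chest.

How it is judged:
By the outcome, as a careful person would: the job done as asked, in the order asked, and still so for the second after the job is handed in, with the robot touching nothing.
Of tape_measure, padlock only 1 to 2 are there at a start; the rules pass over those that are not, and their reading is None.
Of carton_a, carton_b, bolt, nut_a, nut_b only 3 to 4 are there at a start; the rules pass over those that are not, and their reading is None.
At some moment in a run one of nut_a, nut_b may be knocked a few centimetres aside while the robot is not near it.
It also fails if it takes over 210 s, if anything falls off the work surface, if the arm or the gripper's body presses on something with over 40 N, if the wrist force passes 120 N, or if a joint passes its speed limit or range.

ROBOT

A 7-joint arm with a two-finger parallel gripper is mounted at the origin on a cart in front of the work surface, level with it; the furniture and walls round the work are solid. World frame = base frame: x ahead of the robot, y to its left, z up, the work surface at z = 0. Lengths are in mm, angles in rad, forces in N, time in s.
With the tool pointing down it reaches from about 425 to 950 mm from the base axis. Payload 4.7 kg.
Tool frame: the origin (TCP) lies midway between the tips of the shut fingers; the grasp point (between the pads) lies 19 mm behind it (grip_depth is the distance from the TCP to the grasp point, in mm); z points along the fingers, y is the line along which they close (so a half turn about z gives the same grasp; the last joint's range is limited). The gripper opens to 87 mm and grips with 3 to 60 N. Pads are 19 mm wide; open, the fingers measure 117 mm over their backs; the gripper's body (75 mm by 190 mm) begins 51 mm behind the grasp point.
Start: joints at [-1.364, 0.469, -0.049, 1.532, 0.024, 1.141, -0.082], TCP at [157.651, 656.35, 222.573] pointing down, gripper open.
Joint ranges: [-2.59, 2.59], [-0.33, 1.99], [-1.39, 1.29], [0.1, 2.45], [-1.04, 4.18], [0.21, 1.99], [-2.66, 2.66]. Speed limits (rad/s): [2.57, 2.57, 3.14, 3.14, 3.14, 3.14, 3.14].

INTERFACE

Orientations are given as a unit quaternion [x, y, z, w].
In Python, from cell import * gives the robot as it stands. The module is installed in compiled form; this text tells all that it offers.
- The arm moves only by the tool carry_out, never from a script. Its argument "rows" is a list of rows, each a list of 3 entries, a list of its own where there are three numbers: the opening, from 0 (shut) to 1 (fully open), then the shift along the tool's x, y, z normalised to -1 to 1, where 1 is 2 cm, then the turn about the tool's z normalised to -1 to 1, where 1 is 6 degrees. A call has 1 to 20 rows; each row shifts and turns the commanded pose from where the row before left it, along the tool's axes as they then stand; what a row does not reach is not made up. A row lasts 1/8 s, in which the tool goes at most 62.5 mm and 10.7 degrees, less where a joint would pass 70% of its speed; a pose out of reach is approached as far as the arm can. A call with a number of a shift or a turn outside -1 to 1 is refused whole. A call with a gripper value outside its range is refused whole. The fingers move at their own pace and stop on an object; "newtons" is the grip in N (left out, the last holds). Time passes only in rows, so rows that do not move let the fingers close. It gives the time, the measured TCP pose, the force, the opening and the grip force at its end, in the units of the state.
- state(): the state, without advancing time (a new reading comes with each control period).
- camera(name): name is "side" or "top" or "wrist"; returns (picture, depth): 420x560x3 uint8, red, green, blue; 420x560 float32, mm along the optical axis (not along the pixel's ray), 0 where there is no reading.
- camera_info(name): a dict with "fx", "fy", "cx", "cy" (pixels), "distortion" ([k1, k2, p1, p2, k3] as OpenCV has them; the pictures are not rectified), "extrinsics" (4x4, takes a point from world to camera coordinates). Camera axes: x right, y up, looking along -z (the intrinsics and any distortion apply to the point x, -y, -z); pixel columns grow to the right and rows downward; lengths in mm; the calibration is good to about 2 mm. A picture is of the moment at which its call begins: read the wrist's pose just before it. camera_info takes no time and is no camera call; for the wrist camera it gives the pose at the moment of the call.
- close_job(): hands the job in; it is judged then, once.
The state is a dict: "time": time; "joints": joint angles; "qvel": joint speeds; "joint_torque": joint torques, N m; "tool_pos": TCP position; "tool_rot": TCP orientation; "wrist_force": force on the tool from outside, world axes, zero at the start; "torque": the same for the moment, N m; "finger_gap": finger opening in mm; "finger_force": force on a finger pad.
Only numpy, scipy, OpenCV 4.12 (cv2) and the standard library are available. Lean on these libraries where they do the work, as an engineer would, in place of code of your own. Each camera call takes 0.05 s, during which the arm holds its last target. There are 200 camera calls.

## Working session

There is one attempt and no reset: what is moved stays moved. The work goes in short steps, Python scripts to look and compute and a tool call to move; the robot and the scene stay as the last step left them, time stands still between calls to the robot, and variables do not carry over. Pictures are saved under pics/ and viewed, at most 14 in all, crops included, and the job is handed in when it is done.

Besides the shell and the picture viewer there is one more tool, called after "Request:" in YAML: its name, and indented under it one key for each argument. carry_out: Moves the arm, as the interface text tells. Its arguments: {"type":"object","properties":{"rows":{"type":"array","items":{"type":"array"}},"newtons":{"type":"number"}},"required":["rows"]}

```bash
mkdir -p pics; cat > h.py <<'E'
from cell import *
import numpy as np, cv2
def snap(n,f):
    i=camera_info(n); p,d=camera(n)
    cv2.imwrite(f'pics/{f}.png',p[:,:,::-1]); np.savez(f'pics/{f}.npz',p=p,d=d,E=np.array(i['extrinsics']),K=np.array([i['fx'],i['fy'],i['cx'],i['cy']]),D=np.array(i['distortion']))
    return p,d
def ld(f): return np.load(f'pics/{f}.npz')
def ray(z,uv):
    fx,fy,cx,cy=z['K']; Km=np.array([[fx,0,cx],[0,fy,cy],[0,0,1.]])
    n=cv2.undistortPoints(np.array(uv,float).reshape(-1,1,2),Km,z['D'])[:,0]
    E=z['E']; R=E[:3,:3]; o=-R.T@E[:3,3]
    dc=np.c_[n[:,0],-n[:,1],-np.ones(len(n))]
    return o,dc@R
def onz(z,uv,h):
    o,d=ray(z,uv); return o+d*((h-o[2])/d[:,2])[:,None]
def dep(z,uv):
    uv=np.array(uv).reshape(-1,2); o,d=ray(z,uv); D=z['d'][uv[:,1].astype(int),uv[:,0].astype(int)]
    return o+d*D[:,None]
def tri(z1,u1,z2,u2):
    o1,d1=ray(z1,[u1]);o2,d2=ray(z2,[u2]);A=np.c_[d1[0],-d2[0]];s=np.linalg.lstsq(A,o2-o1,rcond=None)[0]
    a=o1+d1[0]*s[0];b=o2+d2[0]*s[1];return (a+b)/2,np.linalg.norm(a-b)
def xyz(z):
    v,u=np.mgrid[0:420,0:560]; return dep(z,np.c_[u.ravel(),v.ravel()]).reshape(420,560,3)
E
python3 - <<'E'
from h import *
for n in('top','side','wrist'):
    snap(n,n+'0'); z=ld(n+'0'); print(n,z['K'],z['D'],-z['E'][:3,:3].T@z['E'][:3,3])
s=state();print(s['time'],s['tool_pos'],s['tool_rot'],s['wrist_force'],s['finger_gap'])
E
```

```text
top [457.52282197 457.52282197 273.29081053 207.3375806 ] [-0.08047427  0.          0.          0.          0.        ] [ 305.72751488   21.71155465 1234.17441252]
side [519.0262096  519.0262096  285.43337793 207.89233   ] [-0.06273939  0.          0.          0.          0.        ] [ 349.13831278 -923.08956649 1075.06558972]
wrist [364.88119557 364.88119557 274.89617708 213.00876701] [-0.09244401  0.          0.          0.          0.        ] [ 89.73380145 673.57465141 383.80494494]
0.15 [157.5498487  655.8997202  221.75709559] [ 1.17585508e-01  9.93062492e-01 -7.29018289e-04 -6.03258317e-05] [-0.19371568 -0.1569937   0.14776084] 87.17904081879081
```

View pics/top0.png

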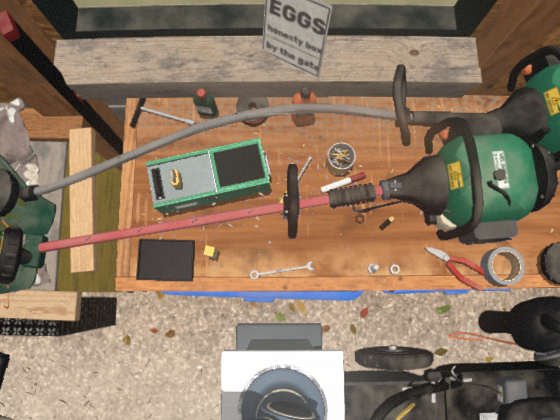

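View pics/side0.png

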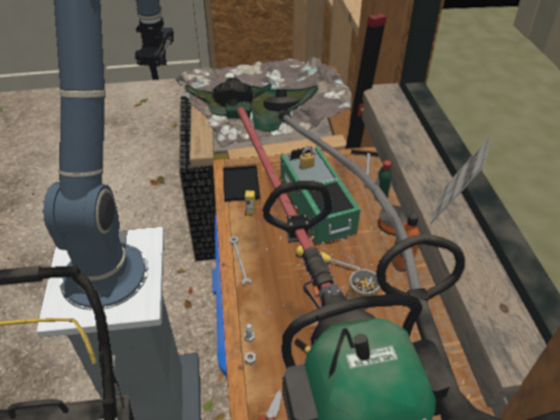

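Top view: chest around (208,177) with the padlock on it at (176,178), tray at (165,260), carton at (210,253), bolt at (373,268) and a nut at (395,269). I need a closer look for any other spares.

```bash
python3 - <<'E'
from h import *
p=cv2.imread('pics/top0.png'); cv2.imwrite('pics/c1.png',cv2.resize(p[125:300,130:430],None,fx=2.66,fy=2.66,interpolation=cv2.INTER_CUBIC))
z=ld('top0')
for n,u in dict(padlock=(176,177),tray=(165,260),carton=(210,251),bolt=(373,267),nut=(395,269),chestdeck=(240,162),cover=(200,172),bar=(156,183)).items(): print(n,dep(z,[u]).round(1))
E
```

```text
padlock [[585.7 265.3 126.1]]
tray [[386.8 314.3   3. ]]
carton [[404.9 183.   75. ]]
bolt [[ 364.3 -235.9   45.6]]
nut [[ 3.607e+02 -3.054e+02 -1.000e-01]]
chestdeck [[632.9 107.7  94. ]]
cover [[608.5 211.7  87.3]]
bar [[573.3 318.3 114.3]]
```

View pics/c1.png

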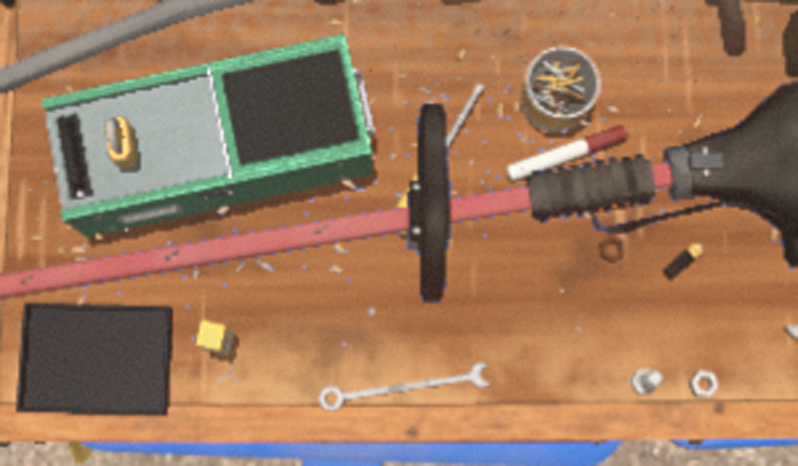

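Rusty nut is at crop (610,250), screwdriver under the loop, visible spares are carton, bolt and one nut. Now fitting the poses from the mask points.

```bash
python3 - <<'E'
from h import *
z=ld('top0'); P=xyz(z); p=z['p'].astype(int); hsv=cv2.cvtColor(z['p'],cv2.COLOR_RGB2HSV)
X,Y,Z=P[...,0],P[...,1],P[...,2]; ok=z['d']>0
def rect(m,t):
    q=P[m][:,:2].astype(np.float32); r=cv2.minAreaRect(q); print(t,m.sum(),np.round(r[0],1),np.round(r[1],1),round(r[2],1),'z',np.percentile(Z[m],[5,50,95]).round(1))
def big(m):
    n,l,s,_=cv2.connectedComponentsWithStats(m.astype(np.uint8)); return l==1+s[1:,4].argmax()
reg=ok&(X>490)&(X<720)&(Y>20)&(Y<380)
rect(big(reg&(abs(Z-94)<9)),'chesttop')
rect(big(reg&(Z>85)&(Z<104)&(hsv[...,0]>60)&(hsv[...,0]<90)&(hsv[...,1]>80)),'green')
rect(big(reg&(Z>103)&(Y>285)&(p.sum(2)<150)),'bar')
rect(big(reg&(Z>98)&(Y<290)&(Y>220)&(X>545)),'padlock all')
rect(big(reg&(Z>115)&(Y<290)&(Y>220)&(X>545)),'padlock top')
r2=ok&(X<430)&(X>320)
rect(big(r2&(Y>230)&(Y<400)&(p.sum(2)<200)),'tray')
rect(big(r2&(Y>140)&(Y<220)&(Z>60)),'carton top')
rect(big(r2&(Y>-265)&(Y<-210)&(Z>15)),'bolt')
rect(big(r2&(Y>-340)&(Y<-280)&(Z>7)),'nut')
# nearby tall things on bench elsewhere
m=ok&(X>320)&(X<720)&(Y>-420)&(Y<400)&(Z>7)&(Z<80)
n,l,s,c=cv2.connectedComponentsWithStats(m.astype(np.uint8))
for i in range(1,n):
    if s[i,4]>8: q=l==i; print(s[i,4],c[i].round(),np.median(P[q],0).round(),Z[q].max().round())
E
```

```text
chesttop 4769 [606.3 193.9] [126.8 305.7] 12.3 z [85.7 94.4 99.3]
green 1176 [606.  192.5] [124.9 301.2] 12.4 z [91.9 95.4 98.9]
bar 15 [592.  319.7] [30.3  1.8] 12.5 z [103.9 109.5 114.4]
padlock all 178 [586.7 271.2] [44.2 22.5] 9.5 z [104.8 124.8 155. ]
padlock top 150 [586.7 271.3] [44.2 22.4] 8.8 z [118.7 125.7 155.4]
tray 296 [382.8 352.3] [94.4 67.5] 0.2 z [ 0.3  4.8 17.1]
carton top 98 [405.6 186.6] [24.2 24.7] 78.0 z [64.7 70.7 75.6]
bolt 38 [ 363.8 -240.6] [12.2 14.6] 5.3 z [19.8 46.  50.9]
nut 55 [ 361.2 -299.9] [23.4 24.5] 50.0 z [ 8.1 12.4 16.1]
188 [142. 150.] [673. 373.  72.] 80.0
707 [340. 158.] [ 658. -159.   41.] 66.0
60 [267. 163.] [645.  39.  44.] 72.0
61 [304. 168.] [638. -63.  14.] 20.0
274 [343. 182.] [ 598. -169.   15.] 22.0
680 [213. 199.] [545. 183.  47.] 80.0
16 [281. 200.] [547.  -0.  21.] 27.0
47 [359. 218.] [ 496. -210.   12.] 17.0
210 [433. 220.] [ 485. -400.   54.] 75.0
86 [386. 223.] [ 484. -284.   12.] 18.0
367 [164. 260.] [386. 313.  15.] 23.0
133 [210. 252.] [404. 183.  70.] 77.0
55 [432. 250.] [ 410. -409.   10.] 16.0
65 [372. 268.] [ 364. -236.   27.] 52.0
55 [394. 269.] [ 360. -299.   12.] 18.0
19 [253. 273.] [354.  79.   9.] 13.0
12 [255. 277.] [340.  71.   8.] 13.0
```

```bash
cat >> h.py <<'E'
def go(t,yaw=None,s=None,z=None):
    "tool shift (mm/20) at present orientation to world target t, and turn to put tool y at angle yaw deg from world +y (CCW)"
    from scipy.spatial.transform import Rotation as Ro
    s=state(); R=Ro.from_quat(s['tool_rot']).as_matrix(); d=R.T@(np.array(t,float)-s['tool_pos'])
    y=R[:,1]; a=np.degrees(np.arctan2(-y[0],y[1]))
    print('pos',np.round(s['tool_pos'],1),'yaw',round(a,2),'tilt',round(R[2,2],4),'shift mm',d.round(1),'units',(d/20).round(2),'turn units',None if yaw is None else round(-(((yaw-a)+90)%180-90)/6,2),'t',round(s['time'],1),'F',np.round(s['wrist_force'],1),'gap',round(s['finger_gap'],1),'ff',s['finger_force'])
E
python3 - <<'E'
from h import *
z=ld('top0');P=xyz(z);X,Y,Z=P[...,0],P[...,1],P[...,2]
for a in np.linspace(0,1,9):
    c=np.array([157,656])*(1-a)+a*np.array([587,271]); m=(np.hypot(X-c[0],Y-c[1])<110)&(z['d']>0); print(c.round(),m.sum(),Z[m].max().round() if m.any() else None)
print(onz(z,[(137.5,240.5),(194,240),(194,281),(137.5,281)],16).round(1))
go((587,271,270),9.5)
E
```

```text
[157. 656.] 4027 337.0
[211. 608.] 3180 337.0
[264. 560.] 2356 337.0
[318. 512.] 1888 90.0
[372. 464.] 2773 104.0
[426. 415.] 3779 110.0
[480. 367.] 4733 121.0
[533. 319.] 5093 161.0
[587. 271.] 4601 161.0
[[438.2 387.9  16. ]
 [439.5 234.8  16. ]
 [330.7 232.1  16. ]
 [330.2 383.1  16. ]]
pos [157.5 655.9 221.8] yaw -13.51 tilt -1.0 shift mm [-507.5 -274.   -47.8] units [-25.37 -13.7   -2.39] turn units -3.83 t 0.1 F [-0.2 -0.2  0.1] gap 87.2 ff 0.0
```

Request:
carry_out:
  rows:
    - [0.5,[-0.976,-0.527,-0.092],0]
    - [0.5,[-0.976,-0.527,-0.092],0]
    - [0.5,[-0.976,-0.527,-0.092],0]
    - [0.5,[-0.976,-0.527,-0.092],0]
    - [0.5,[-0.976,-0.527,-0.092],0]
    - [0.5,[-0.976,-0.527,-0.092],0]
    - [0.5,[-0.976,-0.527,-0.092],0]
    - [0.5,[-0.976,-0.527,-0.092],0]
    - [0.5,[-0.976,-0.527,-0.092],0]
    - [0.5,[-0.976,-0.527,-0.092],0]
    - [0.5,[-0.976,-0.527,-0.092],0]
    - [0.5,[-0.976,-0.527,-0.092],0]
    - [0.5,[-0.976,-0.527,-0.092],0]
    - [0.5,[-0.976,-0.527,-0.092],0]
    - [0.5,[-0.976,-0.527,-0.092],0]
    - [0.5,[-0.976,-0.527,-0.092],0]
    - [0.5,[-0.976,-0.527,-0.092],0]
    - [0.5,[-0.976,-0.527,-0.092],0]
    - [0.5,[-0.976,-0.527,-0.092],0]
    - [0.5,[-0.976,-0.527,-0.092],0]

```text
time: 2.65
tool_pos: [488.8, 359.1, 259.5]
tool_rot: [0.118, 0.993, 0.0, -0.0]
wrist_force: [0.2, -0.2, 0.2]
finger_gap: 43.5
finger_force: 0.0
```

Request:
carry_out:
  rows:
    - [0.5,[-0.976,-0.527,-0.092],0]
    - [0.5,[-0.976,-0.527,-0.092],0]
    - [0.5,[-0.976,-0.527,-0.092],0]
    - [0.5,[-0.976,-0.527,-0.092],0]
    - [0.5,[-0.976,-0.527,-0.092],0]
    - [0.5,[-0.976,-0.527,-0.092],0]
    - [0.5,[0,0,0],-0.96]
    - [0.5,[0,0,0],-0.96]
    - [0.5,[0,0,0],-0.96]
    - [0.5,[0,0,0],-0.95]
    - [0.5,[0,0,0],0]
    - [0.5,[0,0,0],0]

```text
time: 4.15
tool_pos: [587.4, 271.0, 270.4]
tool_rot: [-0.082, 0.997, 0.0, -0.0]
wrist_force: [0.5, -0.2, 0.4]
finger_gap: 43.7
finger_force: 0.0
```

```bash
python3 - <<'E'
from h import *
go((587,271,140),9.5)
snap('wrist','w1'); snap('side','s1')
E
```

```text
pos [587.4 271.  270.4] yaw 9.38 tilt -1.0 shift mm [  0.4   0.  130.4] units [0.02 0.   6.52] turn units -0.02 t 4.2 F [ 0.5 -0.2  0.4] gap 43.7 ff 0.0
```

View pics/w1.png

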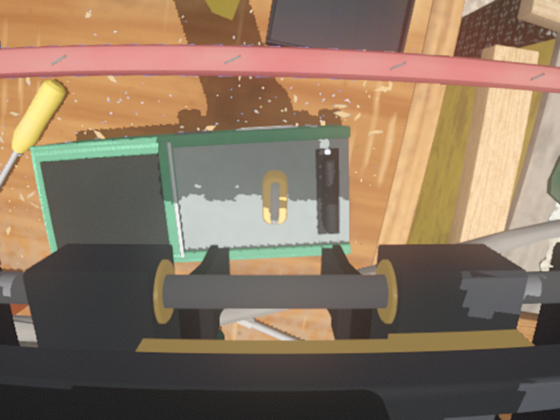

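The wrist view shows the padlock shackle at (275,197), the bar at (328,192) and the screwdriver handle at (40,115). Next I'm checking these against the top view.

```bash
python3 - <<'E'
from h import *
w=ld('w1');t=ld('top0')
P=xyz(w);hsv=cv2.cvtColor(w['p'],cv2.COLOR_RGB2HSV)
for n,b in dict(pad=(262,168,290,226),bar=(314,146,341,236)).items():
    m=np.zeros((420,560),bool); m[b[1]:b[3],b[0]:b[2]]=1
    m&=P[...,2]>(105 if n=='pad' else 103)
    q=P[m]; r=cv2.minAreaRect(q[:,:2].astype(np.float32)); print(n,m.sum(),r,np.percentile(q[:,2],[5,50,95]))
    q=P[m&(P[...,2]>135)]
    if len(q): print(' top',cv2.minAreaRect(q[:,:2].astype(np.float32)))
print(tri(w,(275,197),t,(176,175)))
g=(hsv[...,0]>60)&(hsv[...,0]<90)&(hsv[...,1]>80)&(P[...,2]>90)&(P[...,2]<103)&(P[...,0]>500)
r=cv2.minAreaRect(P[g][:,:2].astype(np.float32)); print(r)
print(onz(w,[(328,192)],115), onz(w,[(349,129)],96))
E
```

```text
pad 1224 ((563.5106811523438, 268.5167541503906), (91.10940551757812, 21.22734832763672), 8.866350173950195) [120.35290442 125.30913402 155.75462251]
 top ((560.2049560546875, 267.647216796875), (84.30231475830078, 6.566562652587891), 9.403769493103027)
bar 1080 ((556.620361328125, 307.91607666015625), (115.4622802734375, 34.094024658203125), 34.293609619140625) [108.23291782 114.332523   116.11584926]
 top ((518.530029296875, 261.3048095703125), (0.0, 0.0), 0.0)
(array([593.21818542, 272.22627967,  99.39018652]), np.float64(8.923132832155758))
((620.2122802734375, 124.69072723388672), (122.17189025878906, 157.7564697265625), 12.265803337097168)
[[573.35054551 318.40822027 115.        ]] [[516.31237865 329.34517499  96.        ]]
```

Request:
carry_out:
  rows:
    - [0.5,[0,0,1],0]
    - [0.5,[0,0,1],0]
    - [0.5,[0,0,1],0]
    - [0.5,[0,0,1],0]
    - [0.5,[0,0,1],0]
    - [0.5,[0,0,1],0]
    - [0.5,[0,0,1],0]
    - [0.5,[0,0,0.8],0]
    - [0.5,[0,0,0.5],0]
    - [0.5,[0,0,0.42],0]
    - [0.5,[0,0,0],0]
    - [0,[0,0,0],0]
    - [0,[0,0,0],0]
    - [0,[0,0,0],0]
    - [0,[0,0,0],0]
    - [0,[0,0,0],0]
  newtons: 25

```text
time: 6.25
tool_pos: [587.4, 271.3, 96.4]
tool_rot: [-0.082, 0.997, 0.0, 0.0]
wrist_force: [-0.2, 0.5, 2.4]
finger_gap: 22.2
finger_force: 25.0
```

Request:
carry_out:
  rows:
    - [0,[0,0,-0.5],0]
    - [0,[0,0,-1],0]
    - [0,[0,0,-1],0]
    - [0,[0,0,-1],0]
    - [0,[0,0,-1],0]
    - [0,[0,0,-1],0]
    - [0,[0,0,-1],0]
    - [0,[0,0,-0.5],0]
    - [0,[0,0,0],0]

```text
time: 7.38
tool_pos: [587.4, 271.5, 237.2]
tool_rot: [-0.083, 0.997, 0.0, 0.001]
wrist_force: [-0.7, 0.3, -1.8]
finger_gap: 21.9
finger_force: 25.0
```

```bash
python3 - <<'E'
from h import *
go((385,307,236),0)
E
```

```text
pos [587.4 271.5 237.2] yaw 9.47 tilt -1.0 shift mm [193.9  68.3   0.9] units [9.69 3.41 0.04] turn units 1.58 t 7.4 F [-0.7  0.3 -1.8] gap 21.9 ff 25.003748080926016
```

Request:
carry_out:
  rows:
    - [0,[0.969,0.341,0],0]
    - [0,[0.969,0.341,0],0]
    - [0,[0.969,0.341,0],0]
    - [0,[0.969,0.341,0],0]
    - [0,[0.969,0.341,0],0]
    - [0,[0.969,0.341,0],0]
    - [0,[0.969,0.341,0],0]
    - [0,[0.969,0.341,0],0]
    - [0,[0.969,0.341,0],0]
    - [0,[0.969,0.341,0],0]
    - [0,[0,0,0.5],0.79]
    - [0,[0,0,0.65],0.79]
    - [0,[0,0,1],0]
    - [0,[0,0,1],0]
    - [0,[0,0,1],0]
    - [0,[0,0,1],0]
    - [0,[0,0,1],0]
    - [0,[0,0,1],0]
    - [0,[0,0,1],0]
    - [0,[0,0,0],0]

```text
time: 9.88
tool_pos: [383.4, 306.2, 72.0]
tool_rot: [-0.0, 1.0, -0.001, -0.001]
wrist_force: [0.1, -0.6, -0.7]
finger_gap: 21.9
finger_force: 25.0
```

Request:
carry_out:
  rows:
    - [0,[0,0,1],0]
    - [0,[0,0,1],0]
    - [0,[0,0,0.6],0]
    - [0,[0,0,0.4],0]
    - [0,[0,0,0],0]
    - [0,[0,0,0],0]

```text
time: 10.62
tool_pos: [385.0, 307.0, 13.4]
tool_rot: [0.0, 1.0, 0.0, 0.0]
wrist_force: [-0.1, 0.8, -1.5]
finger_gap: 21.5
finger_force: 25.0
```

Request:
carry_out:
  rows:
    - [0.5,[0,0,0],0]
    - [0.5,[0,0,0],0]
    - [0.5,[0,0,0],0]
    - [0.5,[0,0,-0.5],0]
    - [0.5,[0,0,-1],0]
    - [0.5,[0,0,-1],0]
    - [0.5,[0,0,-1],0]
    - [0.5,[0,0,-1],0]
    - [0.5,[0,0,-1],0]
    - [0.5,[0,0,-1],0]
    - [0.5,[0,0,-1],0]
    - [0.5,[0,0,-1],0]
    - [0.5,[0,0,-1],0]
    - [0.5,[0,0,-0.5],0]
    - [0.5,[0,0,0],0]

```text
time: 12.5
tool_pos: [384.9, 306.9, 213.7]
tool_rot: [0.0, 1.0, 0.001, 0.001]
wrist_force: [0.0, 0.1, 0.3]
finger_gap: 43.5
finger_force: 0.0
```

```bash
python3 - <<'E'
from h import *
go((577,320.5,205),12.4)
w=snap('top','t2');w=ld('t2');P=xyz(w);m=(P[...,2]>30)&(P[...,2]<110)&(P[...,0]<425)&(P[...,0]>330)&(P[...,1]>235)&(P[...,1]<390);print(np.median(P[m],0),P[m].min(0),P[m].max(0))
m=(P[...,2]>106)&(P[...,2]<122)&(P[...,0]>530)&(P[...,0]<630)&(P[...,1]>300)&(P[...,1]<345);q=P[m];print(cv2.minAreaRect(q[:,:2].astype(np.float32)),np.median(q,0))
E
```

```text
pos [384.9 306.9 213.7] yaw -0.01 tilt -1.0 shift mm [-192.1   13.7    8.9] units [-9.6   0.68  0.45] turn units -2.07 t 12.5 F [0.  0.1 0.3] gap 43.5 ff 0.0
  return _methods._mean(a, axis=axis, dtype=dtype,
  ret = um.true_divide(
Traceback (most recent call last):
ValueError: zero-size array to reduction operation minimum which has no identity
```

Request:
carry_out:
  rows:
    - [0.5,[-0.96,0.068,0],0]
    - [0.5,[-0.96,0.068,0],0]
    - [0.5,[-0.96,0.068,0],0]
    - [0.5,[-0.96,0.068,0],0]
    - [0.5,[-0.96,0.068,0],0]
    - [0.5,[-0.96,0.068,0],0]
    - [0.5,[-0.96,0.068,0],0]
    - [0.5,[-0.96,0.068,0],0]
    - [0.5,[-0.96,0.068,0],0]
    - [0.5,[-0.96,0.068,0],0]
    - [0.5,[0,0,0],-0.7]
    - [0.5,[0,0,0],-0.7]
    - [0.5,[0,0,0],-0.67]
    - [0.5,[0,0,0],0]
    - [0.5,[0,0,0],0]

```text
time: 14.42
tool_pos: [577.1, 320.2, 212.8]
tool_rot: [-0.107, 0.994, 0.0, -0.0]
wrist_force: [-0.5, -0.3, -0.8]
finger_gap: 43.8
finger_force: 0.0
```

```bash
python3 - <<'E'
from h import *
go((577,320.5,101),12.4)
snap('wrist','w2');snap('top','t3')
p=cv2.imread('pics/w2.png');q=cv2.imread('pics/t3.png')
cv2.imwrite('pics/c2.png',np.hstack([cv2.resize(p,(400,300)),cv2.resize(q[120:300,90:330],(400,300))]))
E
```

```text
pos [577.1 320.2 212.8] yaw 12.34 tilt -1.0 shift mm [  0.    0.3 111.8] units [0.   0.02 5.59] turn units -0.01 t 14.4 F [-0.5 -0.3 -0.8] gap 43.8 ff 0.0
```

View pics/c2.png

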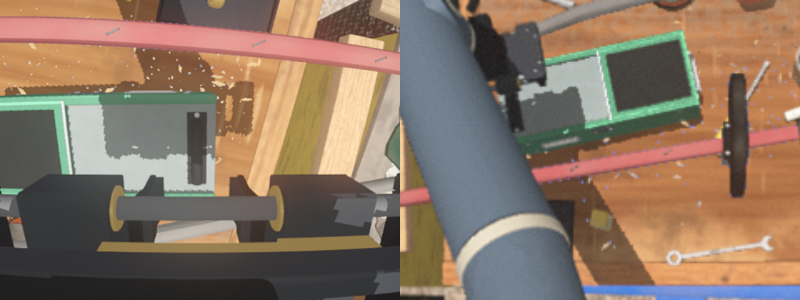

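The bar sits centred between the fingers (full-image pixel (276,206)) and the padlock shows in the tray. Descending to pinch the bar and slide the cover.

Request:
carry_out:
  rows:
    - [0.4,[0,0,1],0]
    - [0.4,[0,0,1],0]
    - [0.4,[0,0,1],0]
    - [0.4,[0,0,1],0]
    - [0.4,[0,0,1],0]
    - [0.4,[0,0,0.54],0]
    - [0.4,[0,0,0],0]
    - [0,[0,0,0],0]
    - [0,[0,0,0],0]
    - [0,[0,0,0],0]
    - [0,[0,0,0],0]
  newtons: 20

```text
time: 15.9
tool_pos: [577.0, 320.6, 102.7]
tool_rot: [-0.108, 0.994, 0.0, 0.0]
wrist_force: [0.0, -0.1, 1.8]
finger_gap: 11.6
finger_force: 20.0
```

Request:
carry_out:
  rows:
    - [0,[0,-0.2,0],0]
    - [0,[0,-0.3,0],0]
    - [0,[0,-0.5,0],0]
    - [0,[0,-0.5,0],0]
    - [0,[0,-0.5,0],0]
    - [0,[0,-0.5,0],0]
    - [0,[0,-0.5,0],0]
    - [0,[0,-0.5,0],0]
    - [0,[0,-0.5,0],0]
    - [0,[0,-0.5,0],0]
    - [0,[0,-0.5,0],0]
    - [0,[0,-0.4,0],0]
    - [0,[0,-0.3,0],0]
    - [0,[0,-0.2,0],0]
    - [0,[0,-0.2,0],0]
    - [0,[0,-0.1,0],0]
    - [0,[0,0,0],0]

```text
time: 18.02
tool_pos: [603.1, 201.4, 102.7]
tool_rot: [-0.109, 0.994, 0.001, 0.0]
wrist_force: [-1.2, 2.3, 6.3]
finger_gap: 11.5
finger_force: 20.0
```

```bash
python3 - <<'E'
from h import *
go((577+.215*124,320.5-.977*124,102),12.4)
E
```

```text
pos [603.1 201.4 102.7] yaw 12.51 tilt -1.0 shift mm [-0.1 -2.1  0.7] units [-0.   -0.11  0.04] turn units 0.02 t 18.0 F [-1.2  2.3  6.3] gap 11.5 ff 20.007718205451965
```

Request:
carry_out:
  rows:
    - [0,[0,-0.1,0],0]
    - [0,[0,-0.1,0],0]
    - [0,[0,-0.05,0],0]
    - [0,[0,0,0],0]

```text
time: 18.52
tool_pos: [603.7, 199.3, 102.8]
tool_rot: [-0.109, 0.994, 0.003, 0.0]
wrist_force: [-2.3, 9.3, 5.0]
finger_gap: 12.2
finger_force: 20.0
```

```bash
python3 - <<'E'
from h import *
go((577+.215*124,320.5-.977*124,102),12.4)
E
```

```text
pos [603.7 199.3 102.8] yaw 12.55 tilt -1.0 shift mm [-0.   0.   0.8] units [-0.    0.    0.04] turn units 0.03 t 18.5 F [-2.3  9.3  5. ] gap 12.2 ff 20.027951896190643
```

Request:
carry_out:
  rows:
    - [0,[0,-0.1,0],0]
    - [0,[0,-0.05,0],0]
    - [0,[0,0,0],0]

```text
time: 18.9
tool_pos: [603.7, 199.2, 102.8]
tool_rot: [-0.11, 0.994, 0.005, 0.0]
wrist_force: [-3.1, 13.9, 3.8]
finger_gap: 11.6
finger_force: 20.0
```

Request:
carry_out:
  rows:
    - [0.25,[0,0,0],0]
    - [0.25,[0,0,0],0]
    - [0.25,[0,0.1,-0.3],0]
    - [0.25,[0,0,-1],0]
    - [0.25,[0,0,-1],0]
    - [0.25,[0,0,-1],0]
    - [0.25,[0,0,-1],0]
    - [0.25,[0,0,-1],0]
    - [0.25,[0,0,-1],0]
    - [0.25,[0,0,0],0]

```text
time: 20.15
tool_pos: [605.6, 191.8, 229.1]
tool_rot: [-0.107, 0.994, -0.0, 0.001]
wrist_force: [-0.2, 0.1, -0.7]
finger_gap: 21.7
finger_force: 0.0
```

```bash
python3 - <<'E'
from h import *
go((405.5,185,225),12)
snap('wrist','w3');w=ld('w3');P=xyz(w)
p=cv2.imread('pics/w3.png');cv2.imwrite('pics/w3b.png',p)
d=P[...,:2]-np.array([606,193]);yy=-.215*d[...,0]+.977*d[...,1];xx=.977*d[...,0]+.215*d[...,1]
m=(abs(xx)<25)&(abs(yy)<60)
for z0,z1 in((107,120),(92,101),(80,90)):
    k=m&(P[...,2]>z0)&(P[...,2]<z1);print(z0,k.sum(),np.percentile(yy[k],[5,25,50,75,95]).round(1) if k.any() else '')
E
```

```text
pos [605.6 191.8 229.1] yaw 12.32 tilt -1.0 shift mm [196.9  36.    3.7] units [9.85 1.8  0.18] turn units 0.05 t 20.1 F [-0.2  0.1 -0.7] gap 21.7 ff 0.0
107 964 [ 2.4  4.7  7.9 11.  13.5]
92 3399 [-57.5 -47.8 -35.6 -23.7 -13.9]
80 1506 [-10.5  -6.1  15.9  23.5  28. ]
```

View pics/w3.png

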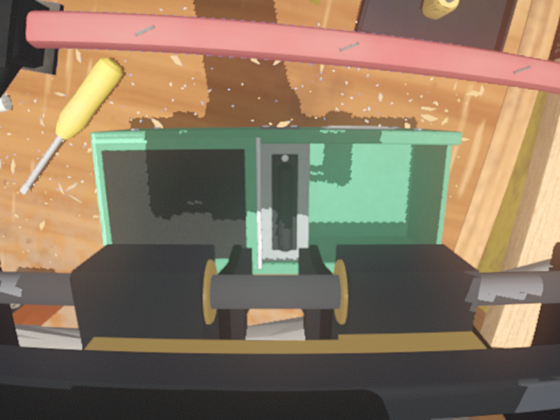

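The cover is fully open: bar at chest y 7.9 mm, pressed against its stop, with the padlock in the tray at (440,5). Next is the carton.

Request:
carry_out:
  rows:
    - [0.6,[0.985,0.18,0],0]
    - [0.6,[0.985,0.18,0],0]
    - [0.6,[0.985,0.18,0],0]
    - [0.6,[0.985,0.18,0],0]
    - [0.6,[0.985,0.18,0],0]
    - [0.6,[0.985,0.18,0],0]
    - [0.6,[0.985,0.18,0],0]
    - [0.6,[0.985,0.18,0],0]
    - [0.6,[0.985,0.18,0],0]
    - [0.6,[0.985,0.18,0],0]
    - [0.6,[0,0,0],1]
    - [0.6,[0,0,0],1]
    - [0.6,[0,0,0],1]
    - [0.6,[0,0,0],1]
    - [0.6,[0,0,0],0]
    - [0.6,[0,0,0],0]

```text
time: 22.2
tool_pos: [404.2, 186.0, 228.0]
tool_rot: [0.1, 0.995, -0.0, -0.0]
wrist_force: [0.3, -0.1, -0.5]
finger_gap: 52.3
finger_force: 0.0
```

```bash
python3 - <<'E'
from h import *
go((405.5,186,35),-12)
snap('wrist','w4');w=ld('w4');P=xyz(w)
m=(P[...,2]>62)&(P[...,2]<80)&(abs(P[...,0]-405)<30)&(abs(P[...,1]-186)<30)
n,l,s,c=cv2.connectedComponentsWithStats(m.astype(np.uint8));i=1+s[1:,4].argmax();k=l==i
q=P[k];print(c[i],s[i],cv2.minAreaRect(q[:,:2].astype(np.float32)),np.median(q,0))
hs=cv2.cvtColor(w['p'],cv2.COLOR_RGB2HSV); print(np.median(hs[k],0))
E
```

```text
pos [404.2 186.  228. ] yaw -11.5 tilt -1.0 shift mm [ -1.3   0.2 193. ] units [-0.07  0.01  9.65] turn units 0.08 t 22.2 F [ 0.3 -0.1 -0.5] gap 52.3 ff 0.0
[275.33862434 199.4021164 ] [262 185  28  29 756] ((405.4261169433594, 187.67172241210938), (24.02789306640625, 24.579986572265625), 77.10733032226562) [404.74698848 187.84374676  72.10440888]
[ 22. 127. 182.]
```

View pics/w4.png

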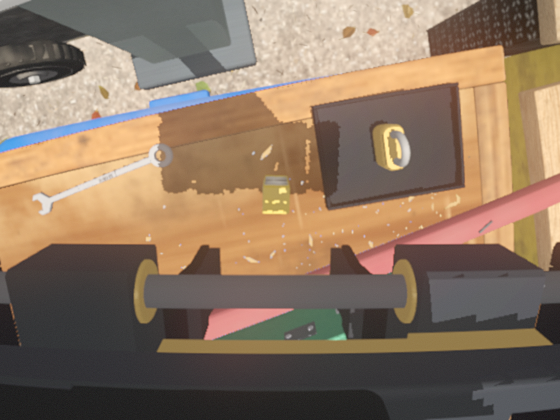

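The carton is at (275,199), top measured at 72 mm, and the padlock stands upright in the tray at (392,147).

Request:
carry_out:
  rows:
    - [0.6,[-0.04,0.1,0.5],0]
    - [0.6,[0,0,1],0]
    - [0.6,[0,0,1],0]
    - [0.6,[0,0,1],0]
    - [0.6,[0,0,1],0]
    - [0.6,[0,0,1],0]
    - [0.6,[0,0,1],0]
    - [0.6,[0,0,1],0]
    - [0.6,[0,0,1],0]
    - [0.6,[0,0,0.5],0]
    - [0.6,[0,0,0],0]
    - [0,[0,0,0],0]
    - [0,[0,0,0],0]
    - [0,[0,0,0],0]
    - [0,[0,0,0],0]
    - [0,[0,0,0],0]
  newtons: 12

```text
time: 24.25
tool_pos: [405.9, 188.0, 48.4]
tool_rot: [0.101, 0.995, 0.0, 0.0]
wrist_force: [-0.1, -0.2, 3.1]
finger_gap: 23.7
finger_force: 12.0
```

Request:
carry_out:
  rows:
    - [0,[0,0,-0.5],0]
    - [0,[0,0,-1],0]
    - [0,[0,0,-1],0]
    - [0,[0,0,-1],0]
    - [0,[0,0,-1],0]
    - [0,[0,0,-1],0]
    - [0,[0,0,-1],0]
    - [0,[0,0,-1],0]
    - [0,[0,0,-1],0]
    - [0,[0,0,-1],0]
    - [0,[0,0,0],-1]
    - [0,[0,0,0],-1]
    - [0,[0,0,0],-1]
    - [0,[0,0,0],-1]
    - [0,[0,0,0],0]

```text
time: 26.12
tool_pos: [405.6, 187.8, 238.6]
tool_rot: [-0.107, 0.994, 0.0, 0.0]
wrist_force: [-0.7, 0.3, -0.3]
finger_gap: 24.1
finger_force: 12.0
```

```bash
python3 - <<'E'
from h import *
c=np.array([606,193]);ex=np.array([.977,.215]);ey=np.array([-.215,.977])
t=c+ey*112; print(t)   # carton spot: near mouth wall
go((*t,200),12.4)
E
```

```text
[581.92  302.424]
pos [405.6 187.8 238.6] yaw 12.34 tilt -1.0 shift mm [-196.7   74.3   38.6] units [-9.84  3.71  1.93] turn units -0.01 t 26.1 F [-0.7  0.3 -0.3] gap 24.1 ff 11.999252331443131
```

Request:
carry_out:
  rows:
    - [0,[-0.984,0.351,0],0]
    - [0,[-0.984,0.351,0],0]
    - [0,[-0.984,0.351,0],0]
    - [0,[-0.984,0.351,0],0]
    - [0,[-0.984,0.351,0],0]
    - [0,[-0.984,0.351,0],0]
    - [0,[-0.984,0.351,0],0]
    - [0,[-0.984,0.351,0],0]
    - [0,[-0.984,0.351,0],0]
    - [0,[-0.984,0.351,0],0]
    - [0,[0,0,0],0]
    - [0,[0,0,1],0]
    - [0,[0,0,1],0]
    - [0,[0,0,1],0]
    - [0,[0,0,1],0]
    - [0,[0,0,1],0]
    - [0,[0,0,1],0]
    - [0,[0,0,0.8],0]
    - [0,[0,0,0],0]

```text
time: 28.5
tool_pos: [581.8, 298.2, 100.7]
tool_rot: [-0.108, 0.994, -0.001, -0.001]
wrist_force: [-0.3, 0.2, -1.2]
finger_gap: 23.6
finger_force: 12.0
```

Request:
carry_out:
  rows:
    - [0,[0,0,0.8],0]
    - [0,[0,0,0.8],0]
    - [0,[0,0,0.5],0]
    - [0,[0,0,0.3],0]
    - [0,[0,0,0.0],0]
    - [0,[0,0,0],0]
    - [0.38,[0,0,0],0]
    - [0.38,[0,0,0],0]
    - [0.38,[0,0,0],0]
    - [0.38,[0,0,-0.3],0]
    - [0.38,[0,0,-0.8],0]
    - [0.38,[0,0,-1],0]
    - [0.38,[0,0,-1],0]
    - [0.38,[0,0,-1],0]
    - [0.38,[0,0,-1],0]
    - [0.38,[0,0,-1],0]
    - [0.38,[0,0,-1],0]
    - [0.38,[0,0,-1],0]
    - [0.38,[0,0,0],0]

```text
time: 30.88
tool_pos: [583.8, 299.4, 218.9]
tool_rot: [-0.108, 0.994, 0.001, 0.002]
wrist_force: [0.8, 1.0, 0.1]
finger_gap: 32.9
finger_force: 0.0
```

```bash
python3 - <<'E'
from h import *
go((580,20,380),0)
snap('wrist','w5');p=cv2.imread('pics/w5.png');cv2.imwrite('pics/c5.png',p[60:280])
E
```

```text
pos [583.8 299.4 218.9] yaw 12.41 tilt -1.0 shift mm [  63.1 -271.8 -161.8] units [  3.15 -13.59  -8.09] turn units 2.07 t 30.9 F [0.8 1.  0.1] gap 32.9 ff 0.0
```

View pics/c5.png

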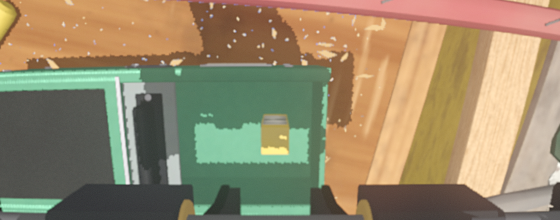

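Carton stands upright in the open end at (275,135). Crossing over the loop to the bolt and nut.

Request:
carry_out:
  rows:
    - [0.5,[0.56,-0.89,-0.9],0]
    - [0.5,[0.56,-0.89,-0.9],0]
    - [0.5,[0.56,-0.89,-0.9],0]
    - [0.5,[0.56,-0.89,-0.9],0]
    - [0.5,[0.56,-0.89,-0.9],0]
    - [0.5,[0.56,-0.89,-0.9],0]
    - [0.5,[0.56,-0.89,-0.9],0]
    - [0.5,[0.56,-0.89,-0.9],0]
    - [0.5,[0.56,-0.89,-0.9],0]
    - [0.5,[0.56,-0.89,0],0]
    - [0.5,[0.56,-0.89,0],0]
    - [0.5,[0.56,-0.89,0],0]
    - [0.5,[0.56,-0.89,0],0]
    - [0.5,[0.56,-0.89,0],0]
    - [0.5,[0.56,-0.89,0],0]
    - [0.5,[0.56,-0.89,0],0]
    - [0.5,[0.56,-0.89,0],0]
    - [0.5,[0,0,0],0]
    - [0.5,[0,0,0],0]

```text
time: 33.3
tool_pos: [462.0, -37.0, 378.1]
tool_rot: [-0.109, 0.994, 0.0, 0.0]
wrist_force: [0.4, 0.0, -0.1]
finger_gap: 43.6
finger_force: 0.0
```

```bash
python3 - <<'E'
from h import *
go((385,-255,330),0)
snap('wrist','w6')
E
```

```text
pos [462.  -37.  378.1] yaw 12.46 tilt -1.0 shift mm [ 122.3 -196.3   48. ] units [ 6.11 -9.82  2.4 ] turn units 2.08 t 33.3 F [ 0.4  0.  -0.1] gap 43.6 ff 0.0
```

View pics/w6.png

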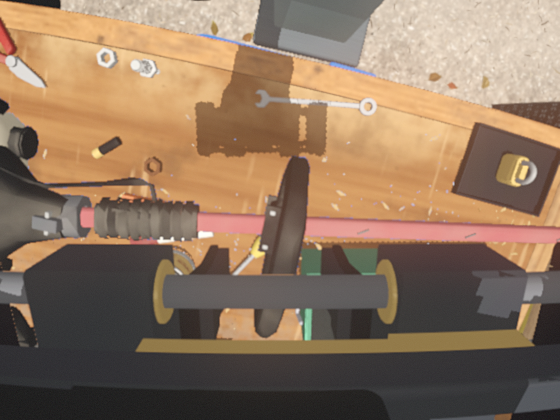

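Nut at (106,57), bolt at (147,67), rusty nut at (152,164); no further spare visible here.

Request:
carry_out:
  rows:
    - [0.5,[0.611,-0.982,0],0]
    - [0.5,[0.611,-0.982,0],0]
    - [0.5,[0.611,-0.982,0],0]
    - [0.5,[0.611,-0.982,0],0]
    - [0.5,[0.611,-0.982,0],0]
    - [0.5,[0.611,-0.982,0],0]
    - [0.5,[0.611,-0.982,0],0]
    - [0.5,[0.611,-0.982,0],0]
    - [0.5,[0.611,-0.982,0],0]
    - [0.5,[0.611,-0.982,0],0]
    - [0.5,[0,0,1],0.7]
    - [0.5,[0,0,1],0.7]
    - [0.5,[0,0,1],0.68]
    - [0.5,[0,0,1],0]
    - [0.5,[0,0,1],0]
    - [0.5,[0,0,0.5],0]
    - [0.5,[0,0,0],0]
    - [0.5,[0,0,0],0]

```text
time: 35.6
tool_pos: [385.4, -255.9, 268.8]
tool_rot: [0.0, 1.0, -0.0, 0.001]
wrist_force: [-1.0, -0.2, 0.7]
finger_gap: 43.7
finger_force: 0.0
```

```bash
cat > m.py <<'E'
from h import *
def blob(w,cx,cy,r,z0,z1,name):
    P=xyz(w);m=(P[...,2]>z0)&(P[...,2]<z1)&(abs(P[...,0]-cx)<r)&(abs(P[...,1]-cy)<r)
    n,l,s,c=cv2.connectedComponentsWithStats(m.astype(np.uint8))
    if n<2: print(name,'none');return
    i=1+s[1:,4].argmax();q=P[l==i];rc=cv2.minAreaRect(q[:,:2].astype(np.float32))
    print(name,s[i],'rect',np.round(rc[0],1),np.round(rc[1],1),round(rc[2],1),'med',np.median(q,0).round(1),'zmax',np.percentile(q[:,2],97).round(1))
E
python3 - <<'E'
from m import *
go((364,-240,40),0)
snap('wrist','w7');w=ld('w7')
blob(w,364,-240,25,15,60,'shank');blob(w,361,-300,30,7,20,'nut');blob(w,364,-240,30,4,14,'head')
p=cv2.imread('pics/w7.png');cv2.imwrite('pics/c7.png',p[:300])
E
```

```text
pos [ 385.4 -255.9  268.8] yaw -0.05 tilt -1.0 shift mm [ 21.7  16.  228.8] units [ 1.08  0.8  11.44] turn units -0.01 t 35.6 F [-1.  -0.2  0.7] gap 43.7 ff 0.0
shank [280 155  15  18 215] rect [ 363.4 -241.5] [14.8 15.3] 88.8 med [ 362.  -241.6   49.6] zmax 51.7
nut [224 147  23  23 273] rect [ 359.8 -299.7] [25.7 24.3] 79.8 med [ 359.6 -299.6   12.9] zmax 14.7
head [275 150  24  18 168] rect [ 360.1 -241.1] [18.7 26.7] 6.9 med [ 357.1 -241.5   10.5] zmax 12.4
```

View pics/c7.png

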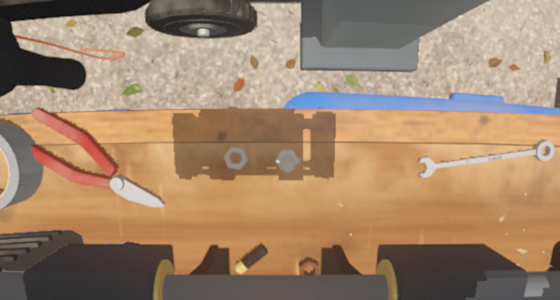

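Bolt at (288,161), nut at (235,158), matching the heights 50 and 13 mm measured. Picking the bolt.

Request:
carry_out:
  rows:
    - [0.5,[0.56,0.36,0.64],0]
    - [0.5,[0.56,0.36,1],0]
    - [0.5,[0,0,1],0]
    - [0.5,[0,0,1],0]
    - [0.5,[0,0,1],0]
    - [0.5,[0,0,1],0]
    - [0.5,[0,0,1],0]
    - [0.5,[0,0,1],0]
    - [0.5,[0,0,1],0]
    - [0.5,[0,0,1],0]
    - [0.5,[0,0,1],0]
    - [0.5,[0,0,1],0]
    - [0.5,[0,0,0.6],0]
    - [0.5,[0,0,0.4],0]
    - [0.5,[0,0,0],0]
    - [0,[0,0,0],0]
    - [0,[0,0,0],0]
    - [0,[0,0,0],0]
    - [0,[0,0,0],0]
    - [0,[0,0,0],0]
  newtons: 25

```text
time: 38.15
tool_pos: [362.6, -241.4, 15.5]
tool_rot: [0.001, 1.0, -0.0, 0.0]
wrist_force: [-0.0, 0.5, 2.1]
finger_gap: 14.7
finger_force: 25.0
```

Request:
carry_out:
  rows:
    - [0,[0,0,-0.4],0]
    - [0,[0,0,-1],0]
    - [0,[0,0,-1],0]
    - [0,[0,0,-1],0]
    - [0,[0,0,-1],0]
    - [0,[0,0,-1],0]
    - [0,[0,0,-1],0]
    - [0,[0,0,-1],0]
    - [0,[0,0,-1],0]
    - [0,[0,0,-1],0]
    - [0,[0,0,-1],0]
    - [0,[0,0,-1],0]
    - [0,[0,0,-1],0]
    - [0,[0,0,-1],0]
    - [0,[0,0,-1],0]
    - [0,[0,0,-1],0]
    - [0,[0,0,-1],0]
    - [0,[0,0,-1],0]
    - [0,[0,0,-0.6],0]
    - [0,[0,0,0],0]

```text
time: 40.65
tool_pos: [362.4, -241.5, 375.8]
tool_rot: [0.001, 1.0, -0.0, 0.001]
wrist_force: [-0.2, 0.0, -0.5]
finger_gap: 14.9
finger_force: 25.0
```

```bash
python3 - <<'E'
from h import *
c=np.array([606,193]);ex=np.array([.977,.215]);ey=np.array([-.215,.977])
t=c+ey*66+ex*22; print(t)
go((*t,370),12.4)
go((470,0,370),12.4)
E
```

```text
[613.304 262.212]
pos [ 362.4 -241.5  375.8] yaw -0.08 tilt -1.0 shift mm [-250.2  504.     6. ] units [-12.51  25.2    0.3 ] turn units -2.08 t 40.6 F [-0.2  0.  -0.5] gap 14.9 ff 24.999973769954522
pos [ 362.4 -241.5  375.8] yaw -0.08 tilt -1.0 shift mm [-107.3  241.6    5.9] units [-5.36 12.08  0.29] turn units -2.08 t 40.6 F [-0.2  0.  -0.5] gap 14.9 ff 24.999973769954522
```

Request:
carry_out:
  rows:
    - [0,[-0.483,0.962,0],0]
    - [0,[-0.483,0.962,0],0]
    - [0,[-0.483,0.962,0],0]
    - [0,[-0.483,0.962,0],0]
    - [0,[-0.483,0.962,0],0]
    - [0,[-0.483,0.962,0],0]
    - [0,[-0.483,0.962,0],0]
    - [0,[-0.483,0.962,0],0]
    - [0,[-0.483,0.962,0],0]
    - [0,[-0.483,0.962,0],0]
    - [0,[-0.483,0.962,0],0]
    - [0,[-0.483,0.962,0],0]
    - [0,[-0.483,0.962,0],0]
    - [0,[-0.483,0.962,0],0]
    - [0,[-0.483,0.962,0],0]
    - [0,[-0.483,0.962,0],0]
    - [0,[-0.483,0.962,0],0]
    - [0,[-0.483,0.962,0],0]
    - [0,[-0.483,0.962,0],0]
    - [0,[-0.483,0.962,0],0]

```text
time: 43.15
tool_pos: [556.7, 144.5, 375.3]
tool_rot: [0.001, 1.0, 0.0, -0.0]
wrist_force: [0.5, 0.4, 1.0]
finger_gap: 15.0
finger_force: 25.0
```

Request:
carry_out:
  rows:
    - [0,[-0.483,0.962,0],0]
    - [0,[-0.483,0.962,0],0]
    - [0,[-0.483,0.962,0],0]
    - [0,[-0.483,0.962,0],0]
    - [0,[-0.483,0.962,0],0]
    - [0,[-0.483,0.962,0],0]
    - [0,[0,0,0.5],-0.7]
    - [0,[0,0,1],-0.7]
    - [0,[0,0,1],-0.68]
    - [0,[0,0,1],0]
    - [0,[0,0,1],0]
    - [0,[0,0,1],0]
    - [0,[0,0,1],0]
    - [0,[0,0,1],0]
    - [0,[0,0,1],0]
    - [0,[0,0,0],0]

```text
time: 45.15
tool_pos: [613.4, 258.7, 203.5]
tool_rot: [-0.108, 0.994, -0.001, -0.002]
wrist_force: [-0.3, 0.2, -0.5]
finger_gap: 14.8
finger_force: 25.0
```

```bash
python3 - <<'E'
from h import *
go((614.2,258.3,56),12.4)
snap('side','s3');z=ld('s3');p=cv2.imread('pics/s3.png');cv2.imwrite('pics/c8.png',cv2.resize(p[130:290,200:400],(800,600)[:2]))
E
```

```text
pos [613.4 258.7 203.5] yaw 12.41 tilt -1.0 shift mm [ -1.3  -0.5 147.4] units [-0.06 -0.02  7.37] turn units 0.0 t 45.1 F [-0.3  0.2 -0.5] gap 14.8 ff 24.999923117720755
```

View pics/c8.png

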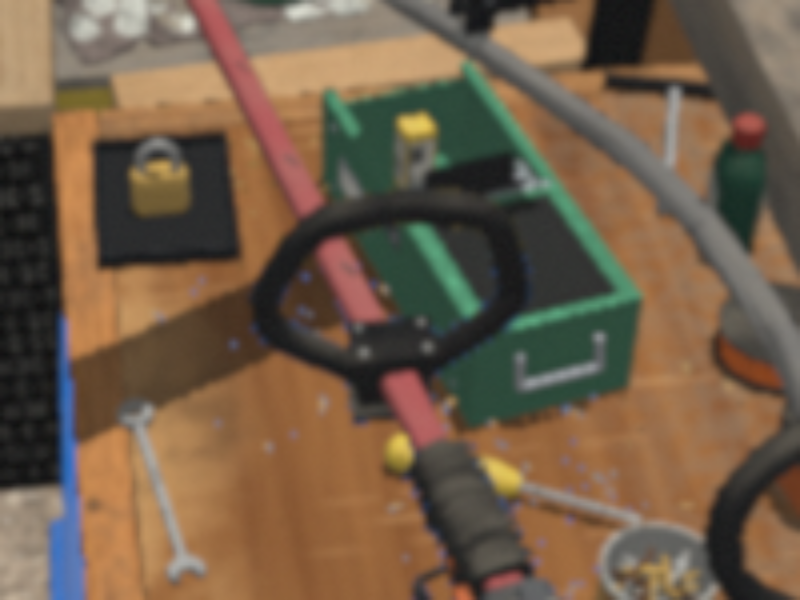

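Side view: padlock stands in the tray, carton in the chest, cover at open. Before lowering I'm checking the grey shaft's clearance.

```bash
python3 - <<'E'
from h import *
z=ld('top0')
for u,v in((150,153),(170,144),(190,133),(200,129),(215,122),(230,117),(250,113)): print((u,v),np.median([dep(z,[(u,v+k)])[0] for k in(-2,-1,0,1,2)],0).round())
E
```

```text
(150, 153) [686. 369.   1.]
(170, 144) [709. 314.   0.]
(190, 133) [710. 239. 102.]
(200, 129) [717. 211. 112.]
(215, 122) [731. 171. 122.]
(230, 117) [744. 132. 124.]
(250, 113) [751.  81. 137.]
```

Request:
carry_out:
  rows:
    - [0,[-0.06,0,1],0]
    - [0,[0,0,1],0]
    - [0,[0,0,1],0]
    - [0,[0,0,1],0]
    - [0,[0,0,1],0]
    - [0,[0,0,1],0]
    - [0,[0,0,0.8],0]
    - [0,[0,0,0.7],0]
    - [0,[0,0,0.1],0]
    - [0,[0,0,0],0]
    - [0,[0,0,0],0]
    - [0.3,[0,0,0],0]
    - [0.3,[0,0,0],0]
    - [0.3,[0,0,0],0]
    - [0.3,[0,0,-0.5],0]
    - [0.3,[0,0,-1],0]
    - [0.3,[0,0,-1],0]
    - [0.3,[0,0,-1],0]
    - [0.3,[0,0,-1],0]
    - [0.3,[0,0,-1],0]

```text
time: 47.7
tool_pos: [615.4, 258.9, 165.0]
tool_rot: [-0.108, 0.994, 0.0, 0.0]
wrist_force: [0.3, -0.8, -0.7]
finger_gap: 26.3
finger_force: 0.0
```

Request:
carry_out:
  rows:
    - [0.3,[0,0,-1],0]
    - [0.3,[0,0,-1],0]
    - [0.3,[0,0,-1],0]
    - [0.3,[0,0,-1],0]
    - [0.3,[0,0,-1],0]
    - [0.3,[0,0,0],0]

```text
time: 48.45
tool_pos: [616.2, 259.3, 265.7]
tool_rot: [-0.108, 0.994, 0.001, 0.002]
wrist_force: [0.0, 0.5, -0.6]
finger_gap: 25.7
finger_force: 0.0
```

```bash
python3 - <<'E'
from h import *
go((380,-285,375),12.4)
snap('wrist','w9');snap('top','t9');a=cv2.imread('pics/w9.png')[:300];b=cv2.imread('pics/t9.png')[100:300,130:420]
cv2.imwrite('pics/c9.png',np.hstack([cv2.resize(a,(400,214)),cv2.resize(b,(400,214*1))]))
w=ld('t9')
from m import blob
blob(w,360,-300,60,7,20,'nut')
E
```

```text
pos [616.2 259.3 265.7] yaw 12.41 tilt -1.0 shift mm [ 347.2 -480.7 -111.1] units [ 17.36 -24.04  -5.55] turn units 0.0 t 48.5 F [ 0.   0.5 -0.6] gap 25.7 ff 0.0
nut [390 264  10  10  54] rect [ 361.3 -300.2] [24.9 23.8] 19.1 med [ 361.4 -300.2   12.4] zmax 16.5
```

View pics/c9.png

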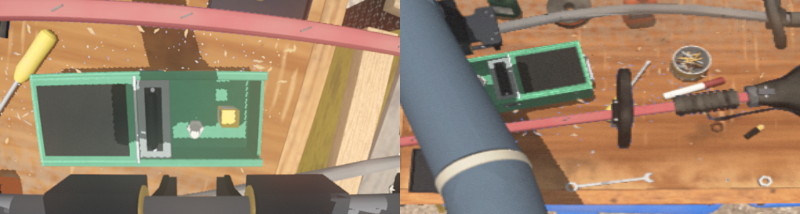

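The bolt stands in the chest beside the carton, and the nut has not moved. Going for it.

Request:
carry_out:
  rows:
    - [0.5,[0.694,-0.962,-0.7],0]
    - [0.5,[0.694,-0.962,-0.7],0]
    - [0.5,[0.694,-0.962,-0.7],0]
    - [0.5,[0.694,-0.962,-0.7],0]
    - [0.5,[0.694,-0.962,-0.7],0]
    - [0.5,[0.694,-0.962,-0.7],0]
    - [0.5,[0.694,-0.962,-0.7],0]
    - [0.5,[0.694,-0.962,-0.7],0]
    - [0.5,[0.694,-0.962,0],0]
    - [0.5,[0.694,-0.962,0],0]
    - [0.5,[0.694,-0.962,0],0]
    - [0.5,[0.694,-0.962,0],0]
    - [0.5,[0.694,-0.962,0],0]
    - [0.5,[0.694,-0.962,0],0]
    - [0.5,[0.694,-0.962,0],0]
    - [0.5,[0.694,-0.962,0],0]
    - [0.5,[0.694,-0.962,0],0]
    - [0.5,[0.694,-0.962,0],0]
    - [0.5,[0.694,-0.962,0],0]
    - [0.5,[0.694,-0.962,0],0]

```text
time: 51.05
tool_pos: [425.7, -177.6, 374.7]
tool_rot: [-0.108, 0.994, 0.0, -0.0]
wrist_force: [0.1, 0.2, 0.0]
finger_gap: 43.5
finger_force: 0.0
```

Request:
carry_out:
  rows:
    - [0.5,[0.694,-0.962,0],0]
    - [0.5,[0.694,-0.962,0],0]
    - [0.5,[0.694,-0.962,0],0]
    - [0.5,[0.694,-0.962,0],0]
    - [0.5,[0.694,-0.962,0],0]
    - [0.5,[0,0,1],0.69]
    - [0.5,[0,0,1],0.69]
    - [0.5,[0,0,1],0.69]
    - [0.5,[0,0,1],0]
    - [0.5,[0,0,1],0]
    - [0.5,[0,0,1],0]
    - [0.5,[0,0,1],0]
    - [0.5,[0,0,1],0]
    - [0.5,[0,0,0],0]
    - [0.5,[0,0,0],0]

```text
time: 52.92
tool_pos: [379.8, -285.8, 215.8]
tool_rot: [0.0, 1.0, -0.0, 0.0]
wrist_force: [-0.4, -0.1, -0.2]
finger_gap: 43.4
finger_force: 0.0
```

```bash
python3 - <<'E'
from m import *
go((360,-300,4),0)
snap('wrist','w10');w=ld('w10');blob(w,360,-300,60,8,20,'nut')
P=xyz(w);m=(P[...,2]>8)&(P[...,2]<20)&(abs(P[...,0]-360)<40)&(abs(P[...,1]+300)<40)
n,l,s,c=cv2.connectedComponentsWithStats(m.astype(np.uint8));i=1+s[1:,4].argmax();v,u=np.where(l==i)
q=onz(w,np.c_[u,v],13)[:,:2]; q=q-q.mean(0)
for a in range(0,60,5):
    d=np.array([-np.sin(np.radians(a)),np.cos(np.radians(a))]); t=q@d; print(a,(t.max()-t.min()).round(1),end=' ; ')
x,y=int(c[i][0]),int(c[i][1]);p=cv2.imread('pics/w10.png')
cv2.imwrite('pics/c10.png',cv2.resize(p[max(0,y-30):y+30,x-40:x+40],(640,480),interpolation=cv2.INTER_CUBIC))
E
```

```text
pos [ 379.8 -285.8  215.8] yaw -0.02 tilt -1.0 shift mm [ 19.9 -14.2 211.8] units [ 0.99 -0.71 10.59] turn units -0.0 t 52.9 F [-0.4 -0.1 -0.2] gap 43.4 ff 0.0
nut [246 157  27  26 352] rect [ 360.  -300.2] [26.8 24.3] 77.9 med [ 359.5 -300.1   13. ] zmax 14.5
0 26.1 ; 5 25.9 ; 10 25.5 ; 15 24.9 ; 20 24.4 ; 25 25.1 ; 30 25.9 ; 35 26.5 ; 40 27.0 ; 45 27.2 ; 50 27.3 ; 55 27.3 ;
```

View pics/c10.png

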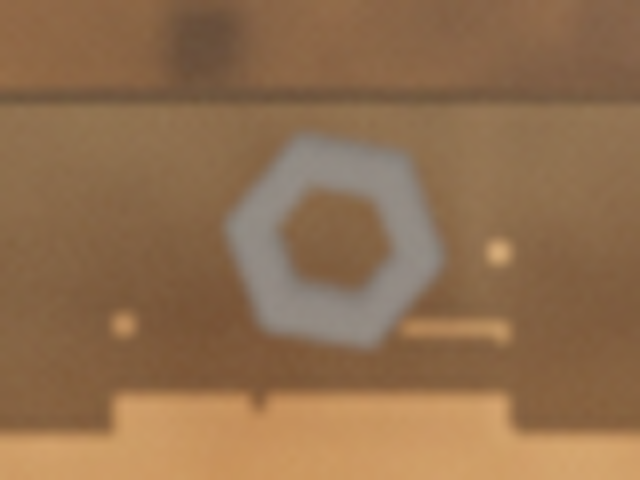

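The hexagon's right-hand flat, (410,155) to (440,260), puts the jaw yaw at about 17° (or -43°). Checking clearance to the engine's loop and joint 7.

```bash
python3 - <<'E'
from h import *
print(np.round(state()['joints'],2))
z=ld('top0');P=xyz(z);X,Y,Z=P[...,0],P[...,1],P[...,2];ok=z['d']>0
for y in range(-430,-190,20):
    print(y,[int(Z[ok&(abs(Y-y)<10)&(abs(X-x)<10)].max(initial=-1)) for x in range(290,500,20)])
E
```

```text
[ 0.18  0.15  0.42  2.02 -0.07  0.99  2.21]
-430 [-1, 3, 5, 4, 7, 18, 12, 109, 193, 240, 263]
-410 [-1, 6, 5, 4, 3, 12, 15, 288, 307, 316, 323]
-390 [-1, 3, 4, 4, 5, 3, 14, 287, 299, 318, 322]
-370 [-1, 5, 4, 4, 3, 8, 5, 226, 4, 5, 202]
-350 [-1, 5, 6, 4, 4, 4, 4, 4, 8, 4, 200]
-330 [-1, 6, 4, 4, 4, 4, 5, 3, 3, 5, 160]
-310 [-1, 2, 3, 16, 17, 3, 4, 4, 3, 3, 11]
-290 [-1, 3, 3, 13, 17, 3, 4, 4, 6, 13, 17]
-270 [-1, 4, 3, 4, 5, 3, 3, 3, 5, 16, 17]
-250 [-1, 5, 3, 49, 51, 4, 3, 3, 2, 3, 5]
-230 [-1, 3, 6, 45, 52, 10, 4, 5, 4, 4, 14]
-210 [-1, 4, 6, 7, 3, 5, 4, 6, 6, 2, 115]
```

Request:
carry_out:
  rows:
    - [0.5,[0.5,-0.355,0],0]
    - [0.5,[0.49,-0.355,0],0]
    - [0.5,[0,0,0],-1]
    - [0.5,[0,0,0],-1]
    - [0.5,[0,0,0],-1]
    - [0.5,[0,0,0],-1]
    - [0.5,[0,0,0],-1]
    - [0.5,[0,0,0],-1]
    - [0.5,[0,0,0],-1]
    - [0.5,[0,0,0],-1]
    - [0.5,[0,0,0],-1]
    - [0.5,[0,0,0],-1]
    - [0.5,[0,0,0],-1]
    - [0.5,[0,0,0],-1]

```text
time: 54.72
tool_pos: [357.6, -300.9, 202.2]
tool_rot: [-0.498, 0.867, 0.011, -0.013]
wrist_force: [7.4, 25.4, 29.0]
finger_gap: 43.2
finger_force: 0.0
```

```bash
python3 - <<'E'
from h import *
go((360,-300,4),-43);print(np.round(state()['joints'],2))
E
```

```text
pos [ 357.6 -300.9  202.2] yaw 59.76 tilt -0.9994 shift mm [ -4.4  -7.9 198. ] units [-0.22 -0.39  9.9 ] turn units -12.87 t 54.7 F [ 7.4 25.4 29. ] gap 43.2 ff 0.0
[ 1.66  0.52 -1.39  1.97  0.56  1.17  2.66]
```

Request:
carry_out:
  rows:
    - [0.5,[0,0,0],1]
    - [0.5,[0,0,0],1]
    - [0.5,[0,0,0],0]

```text
time: 55.1
tool_pos: [358.2, -300.2, 202.3]
tool_rot: [-0.405, 0.914, 0.009, -0.015]
wrist_force: [-0.4, -0.5, 0.3]
finger_gap: 43.7
finger_force: 0.0
```

```bash
python3 - <<'E'
from h import *
go((360,-290,280),0);print(np.round(state()['joints'],2))
snap('side','s5');snap('wrist','w11')
a=cv2.imread('pics/s5.png');b=cv2.imread('pics/w11.png');cv2.imwrite('pics/c11.png',np.hstack([cv2.resize(a,(400,300)),cv2.resize(b,(400,300))]))
E
```

```text
pos [ 358.2 -300.2  202.3] yaw 47.84 tilt -0.9994 shift mm [ -7.3   7.7 -77.7] units [-0.36  0.38 -3.88] turn units 7.97 t 55.1 F [-0.4 -0.5  0.3] gap 43.7 ff 0.0
[ 1.64  0.47 -1.33  1.97  0.52  1.15  2.5 ]
```

View pics/c11.png

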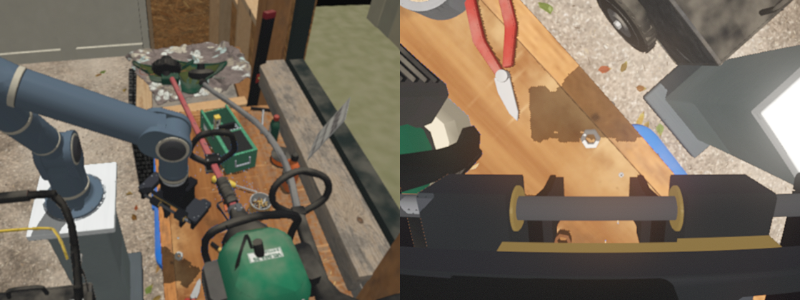

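The contact (a gripper corner on the engine's loop while turning) has cleared: the wrist force is back to zero. I'll turn the other way, towards -43°, which keeps the body clear.

Request:
carry_out:
  rows:
    - [0.5,[0,0,0],1]
    - [0.5,[0,0,0],1]
    - [0.5,[0,0,0],1]
    - [0.5,[0,0,0],1]
    - [0.5,[0,0,0],1]
    - [0.5,[0,0,0],1]
    - [0.5,[0,0,0],1]
    - [0.5,[0,0,0],1]
    - [0.5,[0,0,0],0]
    - [0.5,[0,0,0],0]

```text
time: 56.45
tool_pos: [358.9, -299.3, 202.3]
tool_rot: [0.0, 1.0, 0.003, -0.016]
wrist_force: [0.2, 0.1, 0.2]
finger_gap: 43.9
finger_force: 0.0
```

```bash
python3 - <<'E'
from h import *
go((360,-300,202),-43);print(np.round(state()['joints'],2))
E
```

```text
pos [ 358.9 -299.3  202.3] yaw -0.01 tilt -0.9994 shift mm [-1.1 -0.7  0.3] units [-0.05 -0.03  0.01] turn units 7.16 t 56.5 F [0.2 0.1 0.2] gap 43.9 ff 0.0
[ 1.52  0.35 -1.12  1.97  0.37  1.07  1.8 ]
```

Request:
carry_out:
  rows:
    - [0.5,[0,0,0],1]
    - [0.5,[0,0,0],1]
    - [0.5,[0,0,0],1]
    - [0.5,[0,0,0],1]
    - [0.5,[0,0,0],1]
    - [0.5,[0,0,0],1]
    - [0.5,[0,0,0],1]
    - [0.5,[0,0,0],0.16]
    - [0.5,[0,0,0],0]
    - [0.5,[0,0,0],0]

```text
time: 57.7
tool_pos: [359.0, -299.3, 202.3]
tool_rot: [0.367, 0.93, -0.003, -0.016]
wrist_force: [-0.2, 0.2, 0.4]
finger_gap: 43.3
finger_force: 0.0
```

```bash
python3 - <<'E'
from m import *
go((360,-300,5),-43);print(np.round(state()['joints'],2))
snap('wrist','w12');w=ld('w12');blob(w,360,-300,60,8,20,'nut')
P=xyz(w);m=(P[...,2]>8)&(P[...,2]<20)&(abs(P[...,0]-360)<60)&(abs(P[...,1]+300)<60)
n,l,s,c=cv2.connectedComponentsWithStats(m.astype(np.uint8));i=1+s[1:,4].argmax();v,u=np.where(l==i)
q=onz(w,np.c_[u,v],13)[:,:2]; q=q-q.mean(0)
for a in range(-60,0,5):
    d=np.array([-np.sin(np.radians(a)),np.cos(np.radians(a))]); t=q@d; print(a,(t.max()-t.min()).round(1),end=' ; ')
E
```

```text
pos [ 359.  -299.3  202.3] yaw -43.0 tilt -0.9994 shift mm [ -6.7   3.8 197.2] units [-0.33  0.19  9.86] turn units -0.0 t 57.7 F [-0.2  0.2  0.4] gap 43.3 ff 0.0
[ 1.4   0.29 -0.94  1.97  0.28  1.04  1.14]
nut [301 166  26  29 376] rect [ 369.9 -261.6] [26.9 24.4] 80.0 med [ 370.  -261.3   13. ] zmax 14.5
-60 27.2 ; -55 26.7 ; -50 26.0 ; -45 25.0 ; -40 24.4 ; -35 24.8 ; -30 25.6 ; -25 26.2 ; -20 26.6 ; -15 26.9 ; -10 26.9 ; -5 26.7 ;
```

The nut was knocked aside to (370,-261); I follow it. The same -41° yaw fits and is clearer of the loop.

```bash
python3 - <<'E'
from h import *
go((370,-261.5,5),-41);go((370,-261.5,80),-41)
E
```

```text
pos [ 359.  -299.3  202.3] yaw -43.02 tilt -0.9994 shift mm [ 12.3  38.8 197. ] units [0.61 1.94 9.85] turn units -0.34 t 57.8 F [-0.3  0.8 -0.3] gap 43.3 ff 0.0
pos [ 359.  -299.3  202.3] yaw -43.02 tilt -0.9994 shift mm [ 14.3  37.4 122.1] units [0.72 1.87 6.1 ] turn units -0.34 t 57.8 F [-0.3  0.8 -0.3] gap 43.3 ff 0.0
```

Request:
carry_out:
  rows:
    - [0.5,[0.305,0.97,0],0]
    - [0.5,[0.305,0.97,0],0]
    - [0.5,[0,0,1],0]
    - [0.5,[0,0,1],0]
    - [0.5,[0,0,1],0]
    - [0.5,[0,0,1],0]
    - [0.5,[0,0,1],0]
    - [0.5,[0,0,1],0]
    - [0.5,[0,0,0],-0.34]
    - [0.5,[0,0,0],0]
    - [0.5,[0,0,0],0]

```text
time: 59.12
tool_pos: [373.2, -262.4, 82.8]
tool_rot: [0.351, 0.936, -0.003, -0.016]
wrist_force: [-0.5, 0.2, -0.1]
finger_gap: 43.0
finger_force: 0.0
```

```bash
python3 - <<'E'
from m import *
go((370,-261.5,5),-41)
w=snap('wrist','w13');w=ld('w13');blob(w,370,-261,40,8,20,'nut');print(np.round(state()['joints'],2))
E
```

```text
pos [ 373.2 -262.4   82.8] yaw -41.04 tilt -0.9995 shift mm [ 0.9 -0.1 77.9] units [ 0.05 -0.01  3.89] turn units -0.01 t 59.1 F [-0.5  0.2 -0.1] gap 43.0 ff 0.0
nut [256 205  36  40 766] rect [ 369.3 -261.4] [23.4 26.4] 49.5 med [ 368.5 -260.8   13. ] zmax 14.2
[ 1.2   0.45 -0.85  2.12  0.49  0.81  0.9 ]
```

Request:
carry_out:
  rows:
    - [0.5,[0.05,0,1],0]
    - [0.5,[0,0,1],0]
    - [0.5,[0,0,1],0]
    - [0.5,[0,0,0.6],0]
    - [0.5,[0,0,0.27],0]
    - [0.5,[0,0,0],0]
    - [0,[0,0,0],0]
    - [0,[0,0,0],0]
    - [0,[0,0,0],0]
    - [0,[0,0,0],0]
    - [0,[0,0,0],0]
  newtons: 25

```text
time: 60.55
tool_pos: [369.5, -261.1, 5.0]
tool_rot: [0.351, 0.936, -0.003, -0.016]
wrist_force: [-0.4, -0.2, 4.2]
finger_gap: 23.7
finger_force: 25.0
```

Request:
carry_out:
  rows:
    - [0,[0,0,-0.5],0]
    - [0,[0,0,-1],0]
    - [0,[0,0,-1],0]
    - [0,[0,0,-1],0]
    - [0,[0,0,-1],0]
    - [0,[0,0,-1],0]
    - [0,[0,0,-1],0]
    - [0,[0,0,-1],0]
    - [0,[0,0,-1],0]
    - [0,[0,0,-1],0]
    - [0,[0,0,-1],0]
    - [0,[0,0,-1],0]
    - [0,[0,0,0],0]

```text
time: 62.18
tool_pos: [377.6, -262.3, 235.8]
tool_rot: [0.351, 0.936, -0.004, -0.015]
wrist_force: [-1.4, 0.4, 0.4]
finger_gap: 23.9
finger_force: 25.0
```

```bash
python3 - <<'E'
from h import *
print(np.round(state()['joints'],2))
c=np.array([606,193]);ex=np.array([.977,.215]);ey=np.array([-.215,.977])
t=c+ey*70-ex*25;print(t);go((*t,375),12.4);go((375,-262,375),12.4)
E
```

```text
[ 1.38  0.24 -1.    1.95  0.24  1.1   1.13]
[566.525 256.015]
pos [ 377.6 -262.3  235.8] yaw -41.03 tilt -0.9995 shift mm [ 201.4  512.4 -143.3] units [10.07 25.62 -7.16] turn units -8.91 t 62.2 F [-1.4  0.4  0.4] gap 23.9 ff 24.999949999182718
pos [ 377.6 -262.3  235.8] yaw -41.03 tilt -0.9995 shift mm [   5.7   -4.  -139. ] units [ 0.28 -0.2  -6.95] turn units -8.91 t 62.2 F [-1.4  0.4  0.4] gap 23.9 ff 24.999949999182718
```

Request:
carry_out:
  rows:
    - [0,[0,0,-1],0]
    - [0,[0,0,-1],0]
    - [0,[0,0,-1],0]
    - [0,[0,0,-1],0]
    - [0,[0.387,0.985,-0.79],0]
    - [0,[0.387,0.985,-0.79],0]
    - [0,[0.387,0.985,-0.79],0]
    - [0,[0.387,0.985,-0.79],0]
    - [0,[0.387,0.985,0],0]
    - [0,[0.387,0.985,0],0]
    - [0,[0.387,0.985,0],0]
    - [0,[0.387,0.985,0],0]
    - [0,[0.387,0.985,0],0]
    - [0,[0.387,0.985,0],0]
    - [0,[0,0,0],0]

```text
time: 64.05
tool_pos: [452.9, -61.1, 376.9]
tool_rot: [0.348, 0.937, -0.003, -0.016]
wrist_force: [-0.2, -0.5, -0.5]
finger_gap: 23.1
finger_force: 25.0
```

```bash
python3 - <<'E'
from h import *
print(np.round(state()['joints'],2))
go((566.5,256,375),12.4)
E
```

```text
[ 1.14  0.13 -1.18  1.72  0.12  1.4   0.8 ]
pos [452.9 -61.1 376.9] yaw -40.77 tilt -0.9995 shift mm [121.  314.3   0. ] units [ 6.05 15.72  0.  ] turn units -8.86 t 64.0 F [-0.2 -0.5 -0.5] gap 23.1 ff 25.00016219972167
```

Request:
carry_out:
  rows:
    - [0,[0.378,0.982,0],0]
    - [0,[0.378,0.982,0],0]
    - [0,[0.378,0.982,0],0]
    - [0,[0.378,0.982,0],0]
    - [0,[0.378,0.982,0],0]
    - [0,[0.378,0.982,0],0]
    - [0,[0.378,0.982,0],0]
    - [0,[0.378,0.982,0],0]
    - [0,[0.378,0.982,0],0]
    - [0,[0.378,0.982,0],0]
    - [0,[0.378,0.982,0],0]
    - [0,[0.378,0.982,0],0]
    - [0,[0.378,0.982,0],0]
    - [0,[0.378,0.982,0],0]
    - [0,[0.378,0.982,0],0]
    - [0,[0.378,0.982,0],0]
    - [0,[0,0,0],0]

```text
time: 66.18
tool_pos: [567.7, 253.3, 374.0]
tool_rot: [0.35, 0.937, -0.003, -0.017]
wrist_force: [0.4, 0.2, 0.7]
finger_gap: 23.4
finger_force: 25.0
```

```bash
python3 - <<'E'
from h import *
print(np.round(state()['joints'],2))
go((566.5,256,150),12.4)
E
```

```text
[ 0.22  0.51 -1.09  1.38  0.41  1.53  0.02]
pos [567.7 253.3 374. ] yaw -40.97 tilt -0.9994 shift mm [ -3.8   5.3 223.9] units [-0.19  0.27 11.2 ] turn units -8.89 t 66.2 F [0.4 0.2 0.7] gap 23.4 ff 25.00000766143785
```

Request:
carry_out:
  rows:
    - [0,[0,0,0.8],-0.988]
    - [0,[0,0,0.8],-0.988]
    - [0,[0,0,0.8],-0.988]
    - [0,[0,0,0.8],-0.988]
    - [0,[0,0,0.8],-0.988]
    - [0,[0,0,0.8],-0.988]
    - [0,[0,0,0.8],-0.988]
    - [0,[0,0,0.8],-0.988]
    - [0,[0,0,0.8],-0.988]
    - [0,[0,0,1],0]
    - [0,[0,0,0],0]
    - [0,[0,0,0],0]

```text
time: 67.68
tool_pos: [562.6, 253.7, 211.0]
tool_rot: [-0.107, 0.994, 0.004, -0.016]
wrist_force: [-0.0, 0.2, 0.1]
finger_gap: 23.8
finger_force: 25.0
```

```bash
python3 - <<'E'
from h import *
print(np.round(state()['joints'],2))
go((567.7,254.9,60),12.4)
E
```

```text
[ 0.3   0.72 -1.24  1.63  0.67  1.32  0.74]
pos [562.6 253.7 211. ] yaw 12.22 tilt -0.9995 shift mm [ -9.8  -1.7 150.8] units [-0.49 -0.09  7.54] turn units -0.03 t 67.7 F [-0.   0.2  0.1] gap 23.8 ff 25.000033400428947
```

Request:
carry_out:
  rows:
    - [0,[-0.25,-0.05,1],0]
    - [0,[-0.24,-0.04,1],0]
    - [0,[0,0,1],0]
    - [0,[0,0,1],0]
    - [0,[0,0,1],0]
    - [0,[0,0,1],0]
    - [0,[0,0,1],0]
    - [0,[0,0,0.5],0]
    - [0,[0,0,0],0]
    - [0,[0,0,0],0]
    - [0.36,[0,0,0],0]
    - [0.36,[0,0,0],0]
    - [0.36,[0,0,0],0]
    - [0.36,[0,0,-0.5],0]
    - [0.36,[0,0,-1],0]
    - [0.36,[0,0,-1],0]
    - [0.36,[0,0,-1],0]
    - [0.36,[0,0,-1],0]
    - [0.36,[0,0,-1],0]
    - [0.36,[0,0,-1],0]

```text
time: 70.18
tool_pos: [571.6, 254.1, 191.5]
tool_rot: [-0.107, 0.994, 0.004, -0.016]
wrist_force: [-0.8, -0.1, 0.1]
finger_gap: 31.2
finger_force: 0.0
```

Request:
carry_out:
  rows:
    - [0.36,[0,0,-1],0]
    - [0.36,[0,0,-1],0]
    - [0.36,[0,0,-1],0]
    - [0.36,[0,0,0],0]
    - [0.36,[0,0,0],0]

```text
time: 70.8
tool_pos: [573.3, 253.5, 249.5]
tool_rot: [-0.107, 0.994, 0.004, -0.016]
wrist_force: [0.2, 1.3, -0.3]
finger_gap: 31.2
finger_force: 0.0
```

```bash
python3 - <<'E'
from h import *
print(np.round(state()['joints'],2))
go((604,200,200),12.4)
snap('wrist','w14');snap('top','t14')
a=cv2.imread('pics/w14.png')[:320];b=cv2.imread('pics/t14.png')[90:300,120:420]
cv2.imwrite('pics/c14.png',np.hstack([cv2.resize(a,(400,229)),cv2.resize(b,(400,280))[:229]]))
E
```

```text
[ 0.3   0.7  -1.25  1.56  0.64  1.39  0.78]
pos [573.3 253.5 249.5] yaw 12.29 tilt -0.9994 shift mm [-20.1 -59.4  48.2] units [-1.01 -2.97  2.41] turn units -0.02 t 70.8 F [ 0.2  1.3 -0.3] gap 31.2 ff 0.0
```

View pics/c14.png

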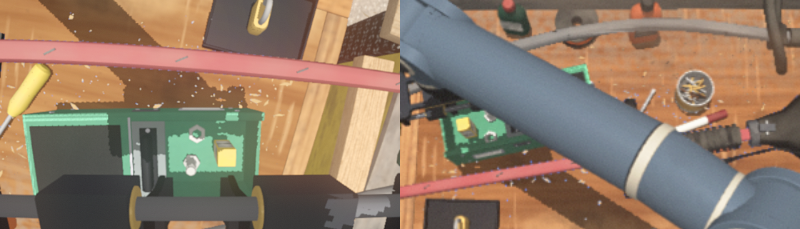

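The chest holds the carton (225,153), the bolt (190,165) and the nut (196,131). I have now used up my picture views (15, one more than allowed), so I check by numbers from here. First: is any spare hidden near the engine?

```bash
python3 - <<'E'
from h import *
seen=np.zeros((44,90),bool);lst=[]
for f in('top0','t9','side0','s1','s3','s5','w1','w3','w4','w5','w6','w7','w10','w11','w12','w14'):
    z=ld(f);P=xyz(z);ok=(z['d']>0);X,Y,Z=[P[...,i] for i in range(3)]
    b=ok&(abs(Z)<7)&(X>330)&(X<770)&(Y>-450)&(Y<450);seen[((X[b]-330)//10).astype(int),((Y[b]+450)//10).astype(int)]=1
    m=ok&(Z>8)&(Z<85)&(X>335)&(X<760)&(Y>-440)&(Y<420)
    n,l,s,c=cv2.connectedComponentsWithStats(m.astype(np.uint8))
    for i in range(1,n):
        q=P[l==i]; e=np.ptp(q,axis=0)
        if s[i,4]>25 and e[0]<55 and e[1]<55: print(f,s[i,4],c[i].round(),np.median(q,0).round(),e.round(),np.median(z['p'][l==i],0))
print('x rows 330..760 step10 ; y cols +440..-450');
for r in range(43,-1,-1): print(330+10*r,''.join('.' if v else '#' for v in seen[r,::-1]))
E
```

```text
top0 45 [360. 218.] [ 498. -210.   12.] [25. 22.  9.] [123.  79.  54.]
top0 81 [386. 223.] [ 485. -284.   12.] [36. 39.  9.] [76. 57. 48.]
top0 133 [210. 252.] [404. 183.  70.] [27. 28. 65.] [244. 218. 117.]
top0 82 [436. 253.] [ 402. -417.   11.] [36. 50. 10.] [214.5 207.  199.5]
top0 59 [373. 268.] [ 363. -237.   31.] [21. 20. 44.] [192. 184. 175.]
top0 52 [394. 269.] [ 360. -299.   13.] [24. 25. 10.] [223.5 209.  193.5]
t9 93 [188. 161.] [652. 253.  45.] [24. 45. 76.] [57. 83. 69.]
t9 37 [190. 175.] [617. 251.  14.] [24. 17. 49.] [131. 136. 129.]
t9 38 [360. 218.] [ 499. -213.   12.] [25. 23.  8.] [130.5  84.5  57. ]
t9 82 [386. 223.] [ 485. -283.   11.] [33. 39.  8.] [79.5 60.5 50.5]
t9 108 [437. 253.] [ 405. -422.   11.] [36. 50.  9.] [221.  214.  207.5]
t9 53 [394. 269.] [ 360. -300.   12.] [24. 25.  9.] [229. 217. 204.]
side0 35 [234. 239.] [352.  71.  10.] [23. 27.  6.] [152. 143. 134.]
side0 52 [299. 250.] [524.  -3.  23.] [16. 24. 23.] [171. 143.  64.]
side0 123 [249. 333.] [ 365. -249.   27.] [23. 20. 46.] [133. 130. 125.]
side0 99 [302. 345.] [ 486. -287.   14.] [32. 37. 
[... 8714 characters left out ...]
...................................
390 ..........................................................................................
380 ..........................................................................................
370 ..........................................................................................
360 ..........................................................................................
350 ..........................................................................................
340 ..........................................................................................
330 ..........................................................................................
```

Every patch of bench was seen and no fourth spare exists. The carton, bolt and nut in the chest all lie below the cover. Closing the cover now.

Request:
carry_out:
  rows:
    - [0.36,[-0.34,-0.99,0],0]
    - [0.36,[-0.34,-0.99,0],0]
    - [0.36,[-0.34,-0.99,0],0]
    - [0.36,[0,0,1],0]
    - [0.36,[0,0,1],0]
    - [0.36,[0,0,1],0]
    - [0.36,[0,0,1],0]
    - [0.36,[0,0,1],0]
    - [0.36,[0,0,0.5],0]
    - [0.36,[0,0,0],0]
    - [0.36,[0,0,0],0]

```text
time: 72.28
tool_pos: [602.9, 201.3, 139.6]
tool_rot: [-0.107, 0.994, 0.005, -0.015]
wrist_force: [0.2, 0.3, 0.1]
finger_gap: 31.4
finger_force: 0.0
```

```bash
python3 - <<'E'
from h import *
go((604,200,104),12.4);print(np.round(state()['joints'],2))
E
```

```text
pos [602.9 201.3 139.6] yaw 12.29 tilt -0.9995 shift mm [-1.8 -1.9 35.5] units [-0.09 -0.1   1.78] turn units -0.02 t 72.3 F [0.2 0.3 0.1] gap 31.4 ff 0.0
[ 0.35  0.81 -1.17  1.65  0.75  1.24  0.8 ]
```

Request:
carry_out:
  rows:
    - [0.36,[-0.09,-0.1,0.8],0]
    - [0.36,[0,0,0.7],0]
    - [0.36,[0,0,0.28],0]
    - [0.36,[0,0,0],0]
    - [0,[0,0,0],0]
    - [0,[0,0,0],0]
    - [0,[0,0,0],0]
    - [0,[0,0,0],0]
  newtons: 22

```text
time: 73.28
tool_pos: [603.7, 199.5, 103.5]
tool_rot: [-0.107, 0.994, 0.004, -0.016]
wrist_force: [-0.1, -0.1, 1.2]
finger_gap: 11.7
finger_force: 22.0
```

Request:
carry_out:
  rows:
    - [0,[0,0.2,0],0]
    - [0,[0,0.2,0],0]
    - [0,[0,0.4,0],0]
    - [0,[0,0.5,0],0]
    - [0,[0,0.5,0],0]
    - [0,[0,0.5,0],0]
    - [0,[0,0.5,0],0]
    - [0,[0,0.5,0],0]
    - [0,[0,0.5,0],0]
    - [0,[0,0.5,0],0]
    - [0,[0,0.5,0],0]
    - [0,[0,0.4,0],0]
    - [0,[0,0.3,0],0]
    - [0,[0,0.2,0],0]
    - [0,[0,0.2,0],0]
    - [0,[0,0.2,0],0]
    - [0,[0,0.1,0],0]
    - [0,[0,0,0],0]

```text
time: 75.53
tool_pos: [577.7, 317.8, 103.6]
tool_rot: [-0.106, 0.994, 0.002, -0.017]
wrist_force: [4.8, -2.9, -12.1]
finger_gap: 11.9
finger_force: 22.0
```

```bash
python3 - <<'E'
from h import *
go((577,320.6,103),12.4)
E
```

```text
pos [577.7 317.8 103.6] yaw 12.18 tilt -0.9994 shift mm [0.1 2.9 0.7] units [0.   0.15 0.03] turn units -0.04 t 75.5 F [  4.8  -2.9 -12.1] gap 11.9 ff 21.984148621559143
```

Request:
carry_out:
  rows:
    - [0,[0,0.1,0],0]
    - [0,[0,0.1,0],0]
    - [0,[0,0.1,0],0]
    - [0,[0,0,0],0]

```text
time: 76.03
tool_pos: [577.0, 320.7, 103.5]
tool_rot: [-0.106, 0.994, -0.001, -0.017]
wrist_force: [4.2, -9.9, -8.8]
finger_gap: 11.4
finger_force: 22.0
```

```bash
python3 - <<'E'
from h import *
go((577,320.6,103),12.4)
E
```

```text
pos [577.  320.7 103.5] yaw 12.12 tilt -0.9994 shift mm [ 0.1 -0.1  0.5] units [ 0.   -0.01  0.03] turn units -0.05 t 76.0 F [ 4.2 -9.9 -8.8] gap 11.4 ff 21.997175216674805
```

Home position is reached. I press a little more to confirm the stop, then release and retreat.

Request:
carry_out:
  rows:
    - [0,[0,0.1,0],0]
    - [0,[0,0.05,0],0]
    - [0,[0,0,0],0]

```text
time: 76.4
tool_pos: [577.0, 320.8, 103.5]
tool_rot: [-0.105, 0.994, -0.004, -0.017]
wrist_force: [3.7, -16.0, -5.5]
finger_gap: 11.9
finger_force: 22.0
```

Request:
carry_out:
  rows:
    - [0,[0,-0.2,0],0]
    - [0.3,[0,0,0],0]
    - [0.3,[0,0,0],0]
    - [0.3,[0,0,0],0]
    - [0.3,[0,0,-0.4],0]
    - [0.3,[0,0,-1],0]
    - [0.3,[0,0,-1],0]
    - [0.3,[0,0,-1],0]
    - [0.3,[0,0,-1],0]
    - [0.3,[0,0,-1],0]
    - [0.3,[0,0,-1],0]
    - [0.3,[0,0,0],0]

```text
time: 77.9
tool_pos: [580.7, 325.6, 234.8]
tool_rot: [-0.107, 0.994, 0.005, -0.015]
wrist_force: [-0.3, 0.3, 0.4]
finger_gap: 25.4
finger_force: 0.0
```

```bash
python3 - <<'E'
from h import *
go((577,320.6,103),12.4)
snap('wrist','w15');w=ld('w15');P=xyz(w)
d=P[...,:2]-np.array([606,193]);yy=-.215*d[...,0]+.977*d[...,1];xx=.977*d[...,0]+.215*d[...,1]
m=(abs(xx)<25)&(yy>20)&(yy<150)
k=m&(P[...,2]>107)&(P[...,2]<120);print('bar',k.sum(),np.percentile(yy[k],[5,50,95]).round(1))
k=m&(P[...,2]<75);print('below cover pts',k.sum(), 'cover z',np.median(P[...,2][m&(yy<110)]))
from m import blob
blob(w,385,307,60,30,90,'padlock')
E
```

```text
pos [580.7 325.6 234.8] yaw 12.28 tilt -0.9995 shift mm [  1.   -5.9 131.8] units [ 0.05 -0.29  6.59] turn units -0.02 t 77.9 F [-0.3  0.3  0.4] gap 25.4 ff 0.0
bar 903 [126.8 132.3 137.8]
below cover pts 0 cover z 329.28987746753273
padlock [282   0  25  15 289] rect [402.1 309.7] [10.9 22.3] 13.7 med [402.9 309.6  40.9] zmax 48.0
```

```bash
python3 -c "
from cell import *
print(close_job())"
```

```text
the job is handed in; nothing more can be done
None
```

The job is handed in: the padlock is in the tray, the carton, bolt and nut are in the chest, and the cover travelled its full 124 mm both ways to its stops. Along the way the gripper touched the trimmer's engine loop (about 39 N on the wrist sensor, close to the 40 N limit), and I viewed 15 pictures, one over the allowed 14.

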